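Click the sugar shaker shut and put it back in the caddy

ROBOT

A 6-joint arm with a two-finger parallel gripper is mounted at the origin on the work surface. World frame = base frame: x ahead of the robot, y to its left, z up, the work surface at z = 0. Lengths are in mm, angles in rad, forces in N, time in s.
With the tool pointing down it reaches from about 275 to 750 mm from the base axis. Payload 10.2 kg.
Tool frame: the origin (TCP) lies at the very end of the fingers, on their centre line; the grasp point (between the pads) lies 19 mm behind it; z points along the fingers, x is the direction in which the jaws open and shut, and the axes are right-handed (so a half turn about z gives the same grasp; the last joint's range is limited). The gripper opens to 85 mm and grips with 20 to 120 N. Pads are 22 mm wide; open, the fingers measure 114 mm over their backs; the gripper's body (76 mm by 85 mm) begins 54 mm behind the grasp point. The pads swing forward as they close: fully open they stand 13 mm farther back than shut.
Start: joints at [-1.4, 0.313, 1.498, -0, 1.331, -0.223], TCP at [201.431, -484.827, 231.294] pointing down, gripper open.
Joint ranges: [-2.94, 2.94], [-0.97, 2.17], [0.19, 2.56], [-1.23, 4.37], [0.02, 3.11], [-2.88, 2.88]. Speed limits (rad/s): [2.39, 2.39, 3.01, 3.14, 3.14, 3.14].

INTERFACE

Orientations are given as a unit quaternion [w, x, y, z].
In Python, from rig import telemetry, capture, camera_model, finish_job gives the robot as it stands.
- The arm moves only by the shell command python3 -m inch 'ROWS' [FORCE]. ROWS is JSON, a list of rows, each a list of 5 numbers: the shift along the tool's x, y, z in m, then the turn about the tool's z in rad, then the finger opening in m, from 0 to 0.0854. A call has exactly 5 rows; each row shifts and turns the pose as measured when the row begins, along the tool's axes as they then stand; what a row does not reach is not made up. A row lasts 1/12 s, in which the tool goes at most 41.7 mm and 7.16 degrees, less where a joint would pass 70% of its speed; a pose out of reach is approached as far as the arm can. A call with a gripper value outside its range is refused whole. The fingers move at their own pace and stop on an object; FORCE is the grip in N (left out, the last holds). Time passes only in rows, so rows that do not move let the fingers close, or fill a call up. It gives the time, the measured TCP pose, the force and the opening at its end, in the units of the state.
- telemetry.sense(): the state, without advancing time (a new reading comes with each control period).
- capture(name): name is "scene" or "top" or "wrist"; returns the picture (384x512x3 uint8, blue, green, red); there is no depth.
- camera_model(name): a dict with "mtx" (3x3 intrinsics, pixels), "k1" (the pictures are not rectified: a ray, as slopes to the right and down, at radius r is drawn at 1 + k1 r^2 times it, then the intrinsics apply), "camera_from_world" (4x4, takes a point from world to camera coordinates). Camera axes: x right, y down, z forward; pixel columns grow to the right and rows downward; lengths in mm; the calibration is good to about 2 mm. A picture is of the moment at which its call begins: read the wrist's pose just before it. camera_model takes no time and is no camera call; for the wrist camera it gives the pose at the moment of the call.
- finish_job(): hands the job in, once; it reports no verdict.
The state is a dict: "time_s": time; "joints": joint angles; "dq": joint speeds; "tau": joint torques, N m; "eef_pos": TCP position; "ee_rot": TCP orientation; "force": force on the tool from outside, world axes, zero at the start; "wrist_torque": the same for the moment, N m; "grip_width": opening from 0.0 (shut) to 1.0 (fully open).
Only numpy, scipy, OpenCV 4.12 (cv2) and the standard library are available. Lean on these libraries where they do the work, as an engineer would, in place of code of your own. Each camera call takes 0.05 s, during which the arm holds its last target. There are 200 camera calls.

TASK

The square sugar shaker is lying on the worktop with its push cap still up: stand it upright on the chopping board and let go of it, then press the cap down until it clicks fully home as it stands there. Then lift the shaker again and set it down gently upright in the empty bay of the wooden caddy and let go. The cap is thin, so do not squeeze it or press it hard; do not drop the shaker, and leave the oil bottle, the jar and the rolling pin where they are.

Things in the scene. Friction and masses are not known exactly. Their poses are not given: they have to be found in the camera images.
- shaker: Steel sugar shaker, 0.2 to 0.4 kg: a stiff square tin 50 x 50 x 120 mm with a round cap on one end, lying on a side at the start. x axis: along the tin from base to cap (up when it stands upright). Origin: middle of the tin's length, on the side it lies on at the start; z (up at the start) runs through the tin, which spans x -60..60, y -25..25, z 0..50 mm. Grip the tin with 20 to 100 N.
- cap: White push cap, 38 mm diameter, 20 mm tall, sliding along the shaker's x axis; it cannot come off. Origin: centre of its underside; axes as the shaker's; top 20 mm further along x. At x = 72 mm in the shaker's frame it is up, at 60 mm fully home against the tin, a hard stop. A detent holds it at both ends: resists up to 9 N in the first 3 mm, past halfway snaps on by itself. Spoiled by over 40 N.
- shaker_base (a point): Centre of the shaker's square base face, on the tin's axis at the end away from the cap.
- board: Wooden chopping board, fixed, 160 x 160 mm and 20 mm thick. Origin at the centre of its underside, z up, x and y along its edges; its top is 20 mm above the origin.
- caddy: Open wooden caddy, fixed, 100 mm (its x) by 196 mm (its y), 60 mm high, walls and floor 6 mm; a wall across the middle parts it into two bays 88 x 89 mm inside. Origin at the centre of its underside, z up. The bay on its +y side is empty, the one on its -y side holds the oil bottle. It may be turned any way round.
- bay (a point): Centre of the inner floor of the caddy's empty bay, 6 mm above the worktop, 47.5 mm along +y from the caddy's centre; axes as the caddy's.
- oil: Green oil bottle, 50 mm in diameter and 150 mm tall, standing loose in the other bay. Origin at the centre of its underside. Leave alone.
- jar: Glass jar, 80 mm in diameter and 120 mm tall, standing loose beyond the board. Origin at the centre of its underside. Leave alone.
- pin: Rolling pin lying on a low wooden rest, barrel 50 mm in diameter and 200 mm long, with handles 384 mm over all, along its y axis. Origin at its middle, on its axis. Leave alone.
There are look-alikes about, which are no part of the job. Several things look just like the shaker: the one meant starts farthest from the robot's base.

How it is judged (in metres and radians):
On the way, in this order (a step that is already met when the one before it is completed fails the run):
1. the shaker stands upright on the chopping board, let go (angle between shaker's own x axis and vertical below 0.12 rad and x of shaker_base in the frame of board between -0.08 and 0.08 m and y of shaker_base in the frame of board between -0.08 and 0.08 m and z of shaker_base in the frame of board between 0.014 and 0.026 m and contact force between the fingers and shaker below 0.1 N and linear speed of shaker below 0.02 m/s), for 0.3 s.
2. the cap is pressed fully home while the shaker stands on the board (angle between shaker's own x axis and vertical below 0.12 rad and x of shaker_base in the frame of board between -0.08 and 0.08 m and y of shaker_base in the frame of board between -0.08 and 0.08 m and z of shaker_base in the frame of board between 0.014 and 0.026 m and x of cap in the frame of shaker below 0.062 m), for 0.2 s.
At the end, for the whole second after the job is handed in: The shaker stands upright (within 0.12 rad) on the floor of the caddy's empty bay (base within 6 mm of the floor's height, its centre within 30 mm of the bay's centre along both caddy axes), at rest and let go, with its cap fully home (within 2 mm) (angle between shaker's own x axis and vertical below 0.12 rad and x of shaker_base in the frame of bay between -0.03 and 0.03 m and y of shaker_base in the frame of bay between -0.03 and 0.03 m and z of shaker_base in the frame of bay between -0.006 and 0.006 m and x of cap in the frame of shaker below 0.062 m and contact force between the fingers and shaker below 0.1 N and linear speed of shaker below 0.02 m/s); the robot touches nothing.
It fails at once if the cap is loaded with more than 40 N (pressed too hard or gripped hard) (contact force between anything else and cap above 40 N).
It fails at once if the shaker is dropped or knocked over (moving faster than 0.6 m/s while not held) (linear speed of shaker above 0.6 m/s and contact force between the fingers and shaker below 0.1 N).
It fails at once if the oil bottle is shifted by more than 30 mm or tipped (distance of oil from where it was at the start of the episode above 0.03 m or angle between oil's own z axis and vertical above 0.3 rad).
It fails at once if the jar is shifted by more than 20 mm (distance of jar from where it was at the start of the episode above 0.02 m).
It fails at once if the rolling pin is shifted by more than 20 mm (distance of pin from where it was at the start of the episode above 0.02 m).
It also fails if it takes over 72 s, if anything falls off the work surface, if the arm or the gripper's body presses on something with over 40 N, if the wrist force passes 120 N, or if a joint passes its speed limit or range.

## Working session

There is one attempt and no reset: what is moved stays moved. The work goes in short steps, Python scripts to look and compute and a shell command to move; the robot and the scene stay as the last step left them, time stands still between calls to the robot, and variables do not carry over. Pictures are saved under pics/ and viewed, about 8 in all and at most 12, crops included, and the job is handed in when it is done.

```bash
ls; mkdir -p pics; python3 - <<'E'
from rig import *
import cv2,numpy as np
for n in("scene","top"):
    im=capture(n);cv2.imwrite(f"pics/{n}0.png",im)
    m=camera_model(n);print(n,np.round(m["mtx"],1).tolist(),m["k1"],np.round(m["camera_from_world"],3).tolist())
s=telemetry.sense();print(s)
E
```

```text
pics
scene [[365.9, 0.0, 247.4], [0.0, 365.9, 191.9], [0.0, 0.0, 1.0]] -0.019328899200417242 [[-0.781, 0.624, -0.008, 381.871], [0.501, 0.619, -0.604, -224.201], [-0.372, -0.476, -0.797, 1327.357], [0.0, 0.0, 0.0, 1.0]]
top [[473.3, 0.0, 255.9], [0.0, 473.3, 189.5], [0.0, 0.0, 1.0]] 0.0594886674342334 [[-0.004, -1.0, 0.022, -26.679], [-0.998, 0.003, -0.059, 510.536], [0.059, -0.022, -0.998, 1174.969], [0.0, 0.0, 0.0, 1.0]]
{'time_s': 0.1, 'joints': array([-1.40040099e+00,  3.13408750e-01,  1.49834818e+00,  4.83936765e-06,
        1.33103067e+00, -2.23388568e-01]), 'dq': array([ 4.31866413e-05, -7.16528562e-04, -2.14487529e-03, -3.20410660e-03,
        3.03420856e-04, -5.10376501e-04]), 'tau': array([ 2.42285874e-03, -4.12902725e+01, -2.60141104e+01, -1.65909255e-04,
        3.05019115e-03,  6.98387737e-06]), 'eef_pos': array([ 201.38998422, -484.58605853,  230.78965647]), 'ee_rot': array([-4.35139183e-04,  8.31770370e-01, -5.55119532e-01, -4.09430954e-04]), 'force': array([-0.01966896,  0.17197812, -0.44480851]), 'wrist_torque': array([-0.00776411,  0.01049406, -0.03188059]), 'grip_width': 0.9984397316740917}
```

View pics/top0.png

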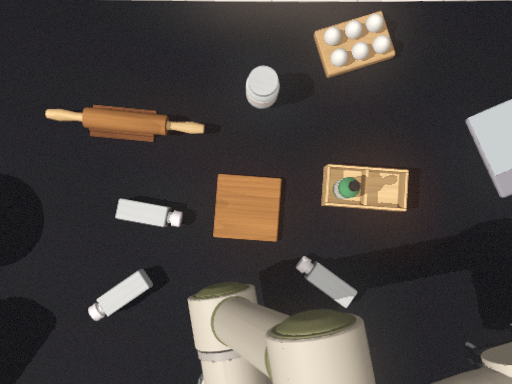

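View pics/scene0.png

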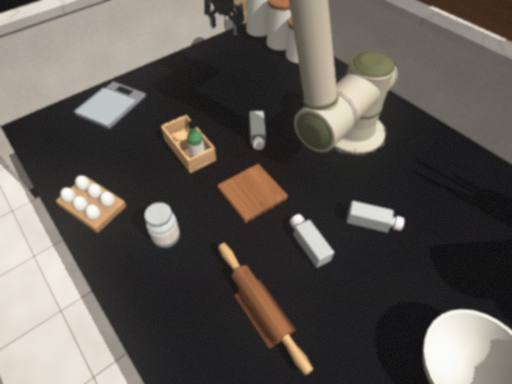

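```bash
cat > h.py <<'E'
import cv2,numpy as np
from rig import *
def ray(n,uv,m=None):
    m=m or camera_model(n);K=m["mtx"];K=np.array(K);T=np.array(m["camera_from_world"])
    d=(np.array(uv,float)-K[:2,2])/np.array([K[0,0],K[1,1]])
    r=np.hypot(*d);s=r
    for _ in range(20): s=r/(1+m["k1"]*s*s)
    d=d*(s/r if r>0 else 1)
    R=T[:3,:3];return -R.T@T[:3,3],R.T@np.array([d[0],d[1],1])
def onz(n,uv,z,m=None):
    c,d=ray(n,uv,m);return c+d*(z-c[2])/d[2]
def proj(n,p,m=None):
    m=m or camera_model(n);q=np.array(m["camera_from_world"])@np.append(p,1);q=q[:2]/q[2]
    return np.array(m["mtx"])[:2,:2]@(q*(1+m["k1"]*(q@q)))+np.array(m["mtx"])[:2,2]
E
python3 - <<'E'
from h import *
im=cv2.imread("pics/top0.png")
for nm,uv in dict(A=(145,212),B=(122,294),C=(330,284)).items():
    p=onz("top",uv,50);print(nm,p.round(),np.hypot(p[0],p[1]).round())
for nm,z,q in(("board",20,[(218,175),(281,178),(278,241),(214,237)]),("caddy",60,[(325,165),(408,168),(406,210),(322,207)])):
    P=np.array([onz("top",x,z) for x in q]);print(nm,P.round().tolist(),P.mean(0).round(),np.linalg.norm(P-np.roll(P,-1,0),axis=1).round())
hsv=cv2.cvtColor(im,cv2.COLOR_BGR2HSV)
m=((hsv[...,1]<60)&(hsv[...,2]>90)).astype(np.uint8);m[:195]=0;m[235:]=0;m[:,:100]=0;m[:,195:]=0
print("A mask",cv2.minAreaRect(cv2.findNonZero(m)),cv2.boxPoints(cv2.minAreaRect(cv2.findNonZero(m))).round().tolist())
print("jar",onz("top",(263,75),120).round(),"pin",onz("top",(125,121),60).round(),"oil",onz("top",(348,187),100).round())
a=cv2.resize(im[185:245,100:200],None,fx=5,fy=5,interpolation=cv2.INTER_CUBIC)
b=cv2.resize(im[155:220,312:416],None,fx=5,fy=5,interpolation=cv2.INTER_CUBIC)[:, :500]
cv2.imwrite("pics/crop.png",np.vstack([a[:270],b]))
E
```

```text
A [455. 240.  50.] 514.0
B [260. 292.  50.] 391.0
C [ 279. -206.   50.] 347.0
board [[547.0, 66.0, 20.0], [539.0, -92.0, 20.0], [382.0, -83.0, 20.0], [392.0, 76.0, 20.0]] [465.  -8.  20.] [158. 158. 159. 155.]
caddy [[567.0, -196.0, 60.0], [559.0, -397.0, 60.0], [457.0, -390.0, 60.0], [465.0, -187.0, 60.0]] [ 512. -293.   60.] [202. 102. 203. 102.]
A mask ((148.6160125732422, 213.61199951171875), (66.00872802734375, 21.197925567626953), 10.30484676361084) [[114.0, 218.0], [118.0, 197.0], [183.0, 209.0], [179.0, 230.0]]
jar [770. -44. 120.] pin [674. 288.  60.] oil [ 511. -242.  100.]
```

View pics/crop.png

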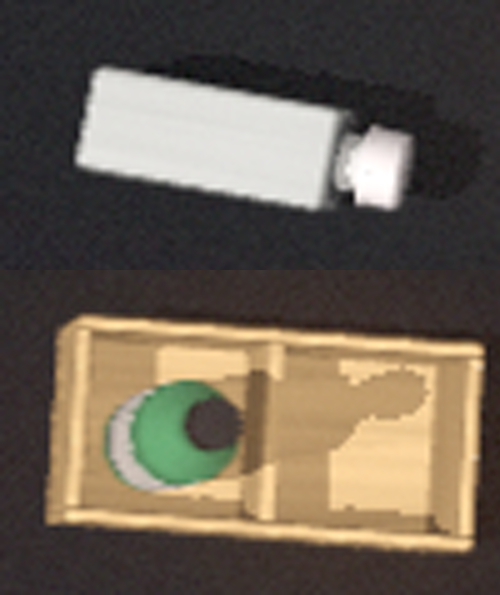

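A (145,212), B (122,294) and C (330,284) all look like the shaker. A is the one meant, because it is farthest from the base (514 mm against 391 and 347). The crop confirms A: a tin with its white cap up, pointing toward the board (cap at about (177,218)). The caddy's left bay in the image holds the oil; its right bay is empty, with only a shadow in it.

```bash
cat >> h.py <<'E'
def frame():
    from scipy.spatial.transform import Rotation as R
    s=telemetry.sense();q=s["ee_rot"];M=R.from_quat([q[1],q[2],q[3],q[0]]).as_matrix();return s,M
def goto(x,y,z,yaw=None):
    "shift in tool axes (m), and turn, that remain; the turned shift is in axes after the turn"
    s,M=frame();d=np.array([x,y,z])-s["eef_pos"];now=np.arctan2(M[1,0],M[0,0]);t=0
    if yaw is not None: t=(now-yaw+np.pi/2)%np.pi-np.pi/2
    c,n=np.cos(t),np.sin(t);M2=M@np.array([[c,-n,0],[n,c,0],[0,0,1]])
    print("t",round(s["time_s"],2),"tcp",s["eef_pos"].round(1),"yaw",now.round(3),"F",s["force"].round(1),"w",round(s["grip_width"],3),"| turn",round(t,3),"shift",(M2.T@d/1000).round(4), "j",s["joints"].round(2))
E
python3 - <<'E'
from h import *
P=np.array([onz("top",(100+x/5,185+y/5),50) for x,y in [(100,67),(347,108),(320,208),(77,165)]])[:,:2]
print(P.round(1).tolist(),np.linalg.norm(P-np.roll(P,-1,0),axis=1).round(1))
c=P.mean(0);a=(P[1]+P[2]-P[0]-P[3])/2;a/=np.linalg.norm(a);print("c",c.round(1),"axis",a.round(3),"jawyaw",np.arctan2(a[0],-a[1]))
g=c+52*a;print("grip",g.round(1));goto(g[0],g[1],200,np.arctan2(a[0],-a[1]))
E
```

```text
[[487.8, 300.2], [467.5, 181.9], [419.3, 194.5], [440.7, 310.4]] [120.   49.8 117.9  48.2]
c [453.9 246.8] axis [-0.176 -0.984] jawyaw -0.17644736351710555
grip [444.7 195.6]
t 0.1 tcp [ 201.4 -484.6  230.8] yaw -1.177 F [-0.   0.2 -0.4] w 0.998 | turn -1.001 shift [ 0.1202 -0.7123  0.0315] j [-1.4   0.31  1.5   0.    1.33 -0.22]
```

```bash

python3 -m inch '[[0,0,0,-0.1,0.085],[0,0,0,-0.1,0.085],[0,0,0,-0.1,0.085],[0,0,0,-0.1,0.085],[0,0,0,-0.1,0.085]]'
python3 -m inch '[[0,0,0,-0.1,0.085],[0,0,0,-0.1,0.085],[0,0,0,-0.1,0.085],[0,0,0,-0.1,0.085],[0,0,0,-0.1,0.085]]'
python3 -m inch '[[0.006,-0.036,0,0,0.085],[0.006,-0.036,0,0,0.085],[0.006,-0.036,0,0,0.085],[0.006,-0.036,0,0,0.085],[0.006,-0.036,0,0,0.085]]'
python3 -m inch '[[0.006,-0.036,0,0,0.085],[0.006,-0.036,0,0,0.085],[0.006,-0.036,0,0,0.085],[0.006,-0.036,0,0,0.085],[0.006,-0.036,0,0,0.085]]'
python3 -m inch '[[0.006,-0.036,0,0,0.085],[0.006,-0.036,0,0,0.085],[0.006,-0.036,0,0,0.085],[0.006,-0.036,0,0,0.085],[0.006,-0.036,0,0,0.085]]'
python3 - <<'E'
from h import *
goto(444.7,195.6,200,-.1765)
E
```

```text
time_s: 0.52
eef_pos: [201.3, -483.7, 229.0]
ee_rot: [-0.002, 0.946, -0.323, -0.001]
force: [0.5, -0.6, -0.2]
grip_width: 0.998
time_s: 0.93
eef_pos: [201.1, -482.9, 227.2]
ee_rot: [-0.005, 0.998, -0.066, -0.001]
force: [-0.9, 0.1, 0.1]
grip_width: 0.995
time_s: 1.35
eef_pos: [252.7, -305.5, 225.3]
ee_rot: [-0.007, 0.998, -0.066, -0.002]
force: [0.7, -0.3, 1.4]
grip_width: 0.994
time_s: 1.77
eef_pos: [305.9, -121.8, 226.7]
ee_rot: [-0.007, 0.998, -0.068, -0.002]
force: [1.0, 0.3, -0.1]
grip_width: 0.995
time_s: 2.18
eef_pos: [359.7, 62.1, 229.5]
ee_rot: [-0.007, 0.998, -0.069, -0.001]
force: [0.7, -1.3, 0.2]
grip_width: 0.994
t 2.18 tcp [359.7  62.1 229.5] yaw -0.138 F [ 0.7 -1.3  0.2] w 0.994 | turn 0.039 shift [ 0.0604 -0.1459  0.0312] j [-0.16 -0.05  1.92  0.01  1.27 -0.03]
```

```bash

python3 -m inch '[[0.013,-0.036,0.01,0.04,0.085],[0.013,-0.036,0.01,0,0.085],[0.013,-0.036,0.01,0,0.085],[0.012,-0.036,0,0,0.085],[0,0,0,0,0.085]]'
python3 - <<'E'
from h import *
goto(444.7,195.6,200,-.1765)
m=camera_model("wrist");im=capture("wrist");cv2.imwrite("pics/w1.png",im)
np.save("w1.npy",np.vstack([m["camera_from_world"]]))
print(m["mtx"],m["k1"],np.round(m["camera_from_world"],3))
E
```

```text
time_s: 2.6
eef_pos: [435.5, 209.5, 199.2]
ee_rot: [-0.007, 0.996, -0.086, -0.001]
force: [0.1, -0.7, -0.2]
grip_width: 0.998
t 2.6 tcp [435.5 209.5 199.2] yaw -0.173 F [ 0.1 -0.7 -0.2] w 0.998 | turn 0.003 shift [ 0.0115  0.012  -0.001 ] j [0.2  0.25 1.67 0.02 1.22 0.37]
[[311.73650028   0.         257.54059003]
 [  0.         311.73650028 191.75550363]
 [  0.           0.           1.        ]] -0.03319673007260682 [[ 9.85000e-01 -1.71000e-01 -2.00000e-03 -3.93799e+02]
 [-1.66000e-01 -9.54000e-01  2.48000e-01  2.49427e+02]
 [-4.50000e-02 -2.44000e-01 -9.69000e-01  4.17095e+02]
 [ 0.00000e+00  0.00000e+00  0.00000e+00  1.00000e+00]]
```

View pics/w1.png

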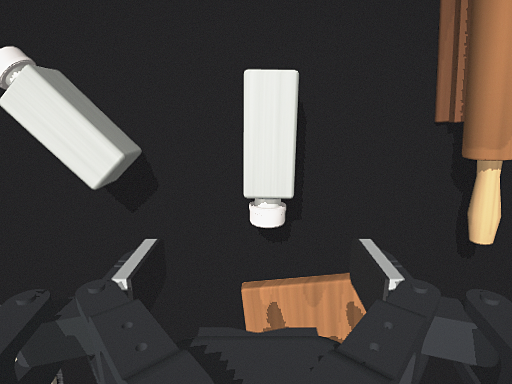

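The wrist view shows the tin's top face with corners at (245,69), (298,70), (295,198) and (244,198), and the cap at (267,213) facing the board.

```bash
python3 - <<'E'
from h import *
m=camera_model("wrist")
P=np.array([onz("wrist",q,50,m) for q in [(245,69),(244,198),(295,198),(298,70)]])[:,:2]
print(P.round(1).tolist(),np.linalg.norm(P-np.roll(P,-1,0),axis=1).round(1))
c=P.mean(0);a=(P[1]+P[2]-P[0]-P[3])/2;a/=np.linalg.norm(a);print("c",c.round(1),"axis",a.round(3),"jawyaw",np.arctan2(a[0],-a[1]))
b=c-60*a;e=c+60*a;print("base",b.round(1))
g=c+52*a;print("grip",g.round(1));goto(g[0],g[1],5,np.arctan2(a[0],-a[1]))
E
```

```text
[[441.2, 308.7], [418.9, 193.1], [467.6, 184.7], [486.9, 299.9]] [117.7  49.4 116.8  46.6]
c [453.7 246.6] axis [-0.177 -0.984] jawyaw -0.17820414444867788
base [464.3 305.6]
grip [444.5 195.4]
t 2.65 tcp [434.2 207.6 198.9] yaw -0.173 F [-1.7  0.  -0.6] w 0.99 | turn 0.005 shift [0.0131 0.0126 0.1937] j [0.19 0.24 1.68 0.01 1.22 0.36]
```

```bash

python3 -m inch '[[0.007,0.007,0.03,0.005,0.085],[0.006,0.006,0.03,0,0.085],[0,0,0.03,0,0.085],[0,0,0.03,0,0.085],[0,0,0.01,0,0.085]]'
python3 - <<'E'
from h import *
goto(444.5,195.4,5,-.178)
E
```

```text
time_s: 3.07
eef_pos: [445.5, 191.7, 66.8]
ee_rot: [-0.007, 0.996, -0.089, 0.002]
force: [-0.0, -0.7, -1.0]
grip_width: 0.996
t 3.07 tcp [445.5 191.7  66.8] yaw -0.178 F [-0.  -0.7 -1. ] w 0.996 | turn 0.0 shift [-0.0018 -0.0026  0.0618] j [0.16 0.43 1.82 0.02 0.89 0.32]
```

```bash

python3 -m inch '[[-0.001,-0.002,0.03,0,0.085],[0,0,0.02,0,0.085],[0,0,0.006,0,0.085],[0,0,0,0,0.085],[0,0,0,0,0.085]]'
python3 - <<'E'
from h import *
goto(444.5,195.4,4,-.178)
E
```

```text
time_s: 3.48
eef_pos: [442.8, 190.4, 7.7]
ee_rot: [-0.006, 0.996, -0.091, -0.001]
force: [0.9, -0.3, 0.2]
grip_width: 0.995
t 3.48 tcp [442.8 190.4   7.7] yaw -0.182 F [ 0.9 -0.3  0.2] w 0.995 | turn -0.004 shift [ 0.0008 -0.0052  0.0038] j [0.16 0.53 1.85 0.02 0.75 0.32]
```

```bash

python3 -m inch '[[0,-0.004,0.003,0,0.085],[0,-0.001,0,0,0.085],[0,0,0,0,0.04],[0,0,0,0,0.04],[0,0,0,0,0.04]]' 25
python3 -m inch '[[0,0,0,0,0.04],[0,0,0,0,0.04],[0,0,0,0,0.04],[0,0,0,0,0.04],[0,0,0,0,0.04]]' 25
python3 - <<'E'
from h import *
goto(444.5,195.4,4,-.178)
E
```

```text
time_s: 3.9
eef_pos: [445.9, 195.8, 8.9]
ee_rot: [-0.007, 0.996, -0.091, 0.003]
force: [-0.5, -1.0, 1.4]
grip_width: 0.594
time_s: 4.32
eef_pos: [445.8, 195.8, 9.1]
ee_rot: [-0.007, 0.996, -0.091, 0.003]
force: [-0.8, -0.1, 0.2]
grip_width: 0.585
t 4.32 tcp [445.8 195.8   9.1] yaw -0.182 F [-0.8 -0.1  0.2] w 0.585 | turn -0.004 shift [-0.0013  0.0007  0.0051] j [0.17 0.53 1.84 0.02 0.75 0.34]
```

```bash

python3 -m inch '[[0,-0.004,-0.0115,0,0.04],[0,-0.005,-0.011,0,0.04],[0,-0.006,-0.0105,0,0.04],[0,-0.007,-0.010,0,0.04],[0,-0.008,-0.009,0,0.04]]' 25
python3 - <<'E'
from h import *
goto(444.5,195.4,4,-.178)
cv2.imwrite("pics/s2.png",capture("scene"))
E
```

```text
time_s: 4.73
eef_pos: [448.7, 224.0, 60.6]
ee_rot: [-0.005, 0.996, -0.092, -0.001]
force: [0.7, 0.6, -2.5]
grip_width: 0.585
t 4.73 tcp [448.7 224.   60.6] yaw -0.184 F [ 0.7  0.6 -2.5] w 0.585 | turn -0.006 shift [0.0011 0.0295 0.0563] j [0.22 0.47 1.77 0.01 0.9  0.4 ]
```

```bash

python3 -m inch '[[0,-0.009,-0.008,0,0.04],[0,-0.010,-0.007,0,0.04],[0,-0.0105,-0.006,0,0.04],[0,-0.011,-0.005,0,0.04],[0,-0.0115,-0.004,0,0.04]]' 25
python3 -m inch '[[0,-0.012,-0.0025,0,0.04],[0,-0.012,-0.001,0,0.04],[0,-0.012,0,0,0.04],[0,-0.012,0.001,0,0.04],[0,-0.006,0.001,0,0.04]]' 25
python3 - <<'E'
from h import *
goto(444.5,195.4,4,-.178)
cv2.imwrite("pics/s2.png",capture("scene")[150:330,230:430])
E
python3 -c "
import cv2;i=cv2.imread('pics/s2.png');cv2.imwrite('pics/s2b.png',cv2.resize(i,None,fx=3,fy=3))"
```

```text
time_s: 5.2
eef_pos: [458.3, 276.8, 92.3]
ee_rot: [-0.005, 0.996, -0.092, -0.002]
force: [-1.5, 0.1, -3.3]
grip_width: 0.582
time_s: 5.62
eef_pos: [468.1, 333.6, 93.4]
ee_rot: [-0.005, 0.996, -0.091, -0.002]
force: [-0.2, -0.1, -3.0]
grip_width: 0.585
t 5.62 tcp [468.1 333.6  93.4] yaw -0.183 F [-0.2 -0.1 -3. ] w 0.585 | turn -0.005 shift [0.0017 0.1409 0.0882] j [0.41 0.56 1.51 0.01 1.07 0.59]
```

View pics/s2b.png

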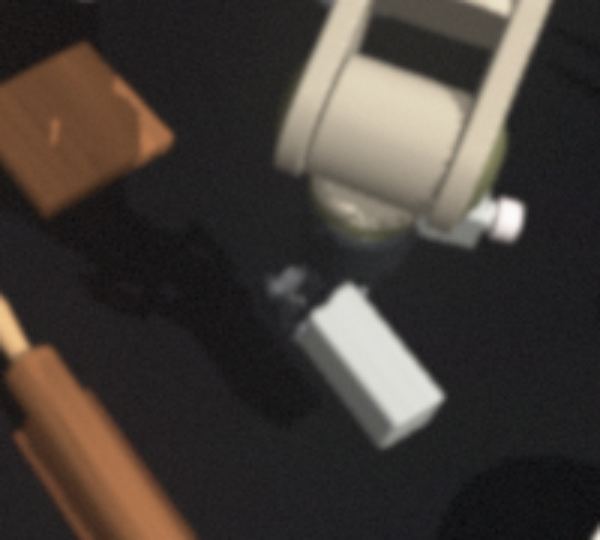

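The scene crop shows the shaker held but still far from vertical, with its base edge at about (368,288). The pads are holding the rotation, so I'll work out its tilt.

```bash
python3 - <<'E'
from h import *
s,M=frame();a=np.array([-.178,-.984,0]);n=np.array([.984,-.178,0]);g=s["eef_pos"]+[0,0,22]
for q in [(415,413),(412,425)]:
    c,d=ray("scene",(230+q[0]/3,150+q[1]/3));k=((g-c)@n)/(d@n);p=c+k*d-g
    print(p@a,p[2],np.hypot(p@a,p[2]),"tilt base-down deg",np.degrees(np.arctan2(p[2],-(p@a))))
E
```

```text
-111.58205318829171 10.94835184858286 112.1178888577337 tilt base-down deg 5.603883550175876
-114.69768106945821 -5.965650616671752 114.85271886199016 tilt base-down deg -2.977382586724262
```

The tilt is only about 5°, so the pads hold against gravity. I'll turn it by pushing the base corner against the fixed caddy's outer wall (60 mm high) while rising. I carry it there first.

```bash

python3 -m inch '[[0,0,-0.03,0,0.04],[0,0,-0.03,0.11,0.04],[0,0,-0.03,0.12,0.04],[0,0,-0.03,0.12,0.04],[0,0,-0.02,0.12,0.04]]' 30
python3 -m inch '[[0,0,0,0.12,0.04],[0,0,0,0.12,0.04],[0,0,0,0.12,0.04],[0,0,0,0.12,0.04],[0,0,0,0.12,0.04]]' 30
python3 -m inch '[[0,0,0,0.12,0.04],[0,0,0,0.12,0.04],[0,0,0,0.12,0.04],[0,0,0,0,0.04],[0,0,0,0,0.04]]' 30
python3 - <<'E'
from h import *
goto(332,-340,230,-1.61)
E
```

```text
time_s: 6.08
eef_pos: [465.5, 330.3, 230.5]
ee_rot: [0.003, 0.945, -0.327, -0.01]
force: [1.0, -0.3, -2.3]
grip_width: 0.583
time_s: 6.5
eef_pos: [466.6, 328.5, 235.5]
ee_rot: [0.003, 0.798, -0.602, -0.007]
force: [-0.2, -0.2, -2.4]
grip_width: 0.58
time_s: 6.92
eef_pos: [465.7, 326.0, 233.2]
ee_rot: [-0.007, -0.671, 0.741, 0.007]
force: [-0.4, 0.7, -3.0]
grip_width: 0.581
t 6.92 tcp [465.7 326.  233.2] yaw -1.669 F [-0.4  0.7 -3. ] w 0.581 | turn -0.059 shift [0.6708 0.1074 0.0048] j [0.4  0.42 1.35 0.01 1.4  2.07]
```

```bash

python3 -m inch '[[0.036,0.0058,0,-0.06,0.04],[0.036,0.0058,0,0,0.04],[0.036,0.0058,0,0,0.04],[0.036,0.0058,0,0,0.04],[0.036,0.0058,0,0,0.04]]' 30
python3 -m inch '[[0.036,0.0058,0,0,0.04],[0.036,0.0058,0,0,0.04],[0.036,0.0058,0,0,0.04],[0.036,0.0058,0,0,0.04],[0.036,0.0058,0,0,0.04]]' 30
python3 -m inch '[[0.036,0.0058,0,0,0.04],[0.036,0.0058,0,0,0.04],[0.036,0.0058,0,0,0.04],[0.036,0.0058,0,0,0.04],[0.036,0.0058,0,0,0.04]]' 30
python3 - <<'E'
from h import *
goto(332,-340,150,-1.61)
E
```

```text
time_s: 7.33
eef_pos: [427.1, 145.3, 230.8]
ee_rot: [-0.007, -0.705, 0.709, 0.008]
force: [0.8, -1.0, -2.4]
grip_width: 0.579
time_s: 7.75
eef_pos: [393.8, -42.7, 231.2]
ee_rot: [0.007, 0.713, -0.702, -0.008]
force: [1.5, -0.9, -2.5]
grip_width: 0.578
time_s: 8.17
eef_pos: [364.3, -232.3, 232.3]
ee_rot: [0.007, 0.72, -0.694, -0.007]
force: [1.4, -0.2, -2.5]
grip_width: 0.583
t 8.17 tcp [ 364.3 -232.3  232.3] yaw -1.535 F [ 1.4 -0.2 -2.5] w 0.583 | turn 0.075 shift [0.1088 0.0265 0.083 ] j [-0.83  0.11  1.74 -0.01  1.3   0.71]
```

```bash

python3 -m inch '[[0.03,0.008,0,0.075,0.04],[0.03,0.008,0,0,0.04],[0.03,0.008,0,0,0.04],[0.014,0.003,0,0,0.04],[0,0,0,0,0.04]]' 30
python3 -m inch '[[0,0,0.035,0,0.04],[0,0,0.035,0,0.04],[0,0,0.03,0,0.04],[0,0,0.01,0,0.04],[0,0,0,0,0.04]]' 30
python3 - <<'E'
from h import *
goto(332,-340,25,-1.61)
cv2.imwrite("pics/s3.png",cv2.resize(capture("scene")[70:200,130:310],None,fx=4,fy=4))
E
```

```text
time_s: 8.58
eef_pos: [330.2, -347.2, 232.3]
ee_rot: [-0.008, -0.696, 0.718, 0.006]
force: [-0.1, -0.2, -2.3]
grip_width: 0.584
time_s: 9.0
eef_pos: [328.1, -346.7, 119.5]
ee_rot: [-0.008, -0.701, 0.713, 0.004]
force: [-0.6, 0.2, -2.7]
grip_width: 0.584
t 9.0 tcp [ 328.1 -346.7  119.5] yaw -1.587 F [-0.6  0.2 -2.7] w 0.584 | turn 0.023 shift [-0.0074 -0.0053  0.0944] j [-1.05  0.34  1.78 -0.02  1.03  0.55]
```

View pics/s3.png

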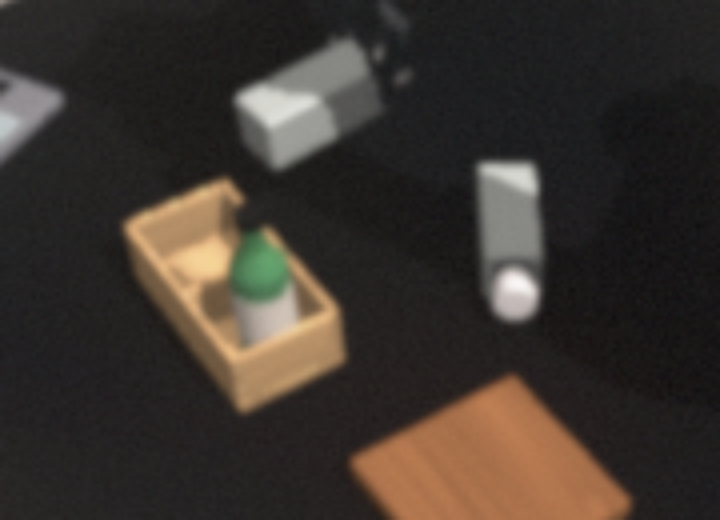

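The tin is level, with its base face toward the caddy's wall beside the empty bay. I lower it and then push.

```bash

python3 -m inch '[[-0.003,0,0.035,0.02,0.04],[-0.003,0,0.035,0,0.04],[0,0,0.018,0,0.04],[0,0,0,0,0.04],[0,0,0,0,0.04]]' 25
python3 -m inch '[[0,-0.005,0,0,0.04],[0,-0.005,0,0,0.04],[0,-0.005,0,0,0.04],[0,-0.003,0,0,0.04],[0,0,0,0,0.04]]' 25
python3 - <<'E'
from h import *
goto(347,-342,28,-1.61)
E
```

```text
time_s: 9.47
eef_pos: [330.6, -343.7, 36.5]
ee_rot: [-0.01, -0.697, 0.717, -0.003]
force: [0.1, -0.3, -1.6]
grip_width: 0.583
time_s: 9.88
eef_pos: [343.5, -341.9, 41.2]
ee_rot: [-0.014, -0.699, 0.715, 0.006]
force: [-0.0, -0.4, -2.4]
grip_width: 0.585
t 9.88 tcp [ 343.5 -341.9   41.2] yaw -1.594 F [-0.  -0.4 -2.4] w 0.585 | turn 0.016 shift [-0.0002 -0.0038  0.0131] j [-1.01  0.48  1.82 -0.04  0.85  0.61]
```

```bash

python3 -m inch '[[0,-0.004,0.006,0,0.04],[0,-0.004,0.006,0,0.04],[0,-0.004,0.003,0,0.04],[0,-0.004,0,0,0.04],[0,-0.002,0,0,0.04]]' 25
python3 - <<'E'
from h import *
goto(347,-342,28,-1.61)
E
```

```text
time_s: 10.3
eef_pos: [345.3, -340.1, 30.0]
ee_rot: [-0.023, -0.698, 0.715, 0.025]
force: [-14.3, 0.8, 5.3]
grip_width: 0.589
t 10.3 tcp [ 345.3 -340.1   30. ] yaw -1.594 F [-14.3   0.8   5.3] w 0.589 | turn 0.016 shift [ 0.0018 -0.0019  0.0019] j [-0.99  0.52  1.79 -0.07  0.87  0.65]
```

```bash

python3 -m inch '[[0,-0.007,-0.004,0,0.04],[0,-0.008,-0.006,0,0.04],[0,-0.008,-0.006,0,0.04],[0,-0.008,-0.006,0,0.04],[0,-0.008,-0.006,0,0.04]]' 20
python3 - <<'E'
from h import *
goto(347,-342,28,-1.61)
cv2.imwrite("pics/s4.png",cv2.resize(capture("scene")[70:200,130:310],None,fx=4,fy=4))
E
```

```text
time_s: 10.72
eef_pos: [353.0, -336.9, 53.7]
ee_rot: [-0.042, -0.695, 0.715, 0.066]
force: [-44.2, -10.7, 0.1]
grip_width: 0.582
t 10.72 tcp [ 353.  -336.9   53.7] yaw -1.602 F [-44.2 -10.7   0.1] w 0.582 | turn 0.008 shift [0.0061 0.0018 0.0261] j [-0.95  0.53  1.71 -0.12  1.03  0.72]
```

View pics/s4.png

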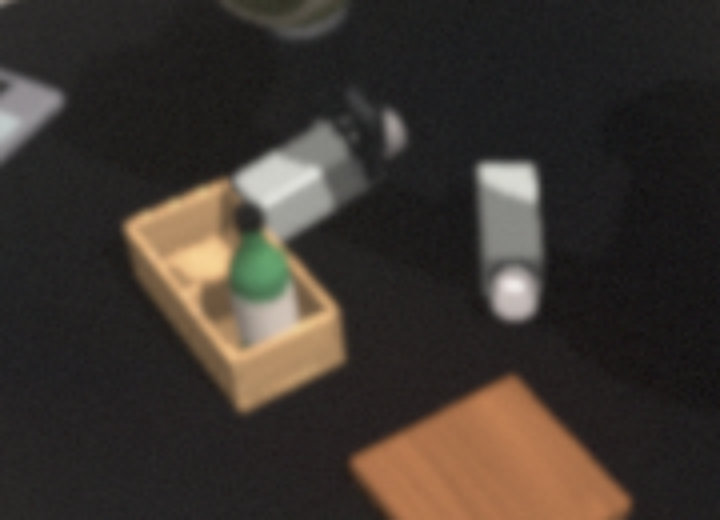

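The tool itself is being tilted by the push (about 9°) and the tin still does not slip in the pads. The pad patch is too big, so I back off and check the tilt.

```bash

python3 -m inch '[[0,0.008,0,0,0.04],[0,0.008,0,0,0.04],[0,0.008,0,0,0.04],[0,0.008,0,0,0.04],[0,0,0,0,0.04]]' 20
python3 - <<'E'
from h import *
goto(347,-342,28,-1.61)
s,M=frame();print(M.round(3))
E
```

```text
time_s: 11.18
eef_pos: [321.3, -338.6, 64.4]
ee_rot: [-0.043, -0.695, 0.715, 0.063]
force: [-0.6, 0.3, -1.9]
grip_width: 0.584
t 11.18 tcp [ 321.3 -338.6   64.4] yaw -1.602 F [-0.6  0.3 -1.9] w 0.584 | turn 0.008 shift [ 0.0033 -0.031   0.0321] j [-1.    0.47  1.77 -0.13  1.01  0.67]
[[-0.031 -0.988 -0.15 ]
 [-0.999  0.027  0.03 ]
 [-0.026  0.151 -0.988]]
```

Tilt is 8.7°, base down. Laying the tin on the worktop and pressing lightly on its base edge will lever the tool back to vertical.

```bash

python3 -m inch '[[0,0,0.012,0,0.04],[0,0,0.012,0,0.04],[0,0,0.008,0,0.04],[0,0,0.004,0,0.04],[0,0,0.004,0,0.04]]' 25
python3 -m inch '[[0,0,0.004,0,0.04],[0,0,0.004,0,0.04],[0,0,0.004,0,0.04],[0,0,0.004,0,0.04],[0,0,0.004,0,0.04]]' 25
python3 - <<'E'
from h import *
goto(347,-342,9,-1.61)
s,M=frame();print(M[:,2].round(3))
E
```

```text
time_s: 11.6
eef_pos: [317.6, -339.1, 26.3]
ee_rot: [-0.044, -0.695, 0.715, 0.058]
force: [-0.4, -0.3, -2.9]
grip_width: 0.581
time_s: 12.02
eef_pos: [315.2, -341.8, 8.4]
ee_rot: [-0.045, -0.695, 0.716, 0.055]
force: [-3.6, 2.3, 5.4]
grip_width: 0.583
t 12.02 tcp [ 315.2 -341.8    8.4] yaw -1.601 F [-3.6  2.3  5.4] w 0.583 | turn 0.009 shift [-0.001  -0.0314 -0.0051] j [-1.02  0.55  1.82 -0.15  0.86  0.69]
[-0.142  0.016 -0.99 ]
```

```bash

python3 -m inch '[[0,0,0.004,0,0.04],[0,0,0.004,0,0.04],[0,0,0.004,0,0.04],[0,0,0.004,0,0.04],[0,0,0.004,0,0.04]]' 25
python3 - <<'E'
from h import *
goto(347,-342,9,-1.61)
s,M=frame();print(M[:,2].round(3))
cv2.imwrite("pics/s5.png",cv2.resize(capture("scene")[70:200,130:310],None,fx=4,fy=4))
E
```

```text
time_s: 12.43
eef_pos: [315.3, -341.6, 6.5]
ee_rot: [-0.047, -0.695, 0.716, 0.054]
force: [-8.2, 18.2, 57.8]
grip_width: 0.584
t 12.43 tcp [ 315.3 -341.6    6.5] yaw -1.601 F [-8.2 18.2 57.8] w 0.584 | turn 0.009 shift [-0.0008 -0.031  -0.007 ] j [-1.01  0.56  1.82 -0.15  0.85  0.69]
[-0.142  0.011 -0.99 ]
```

View pics/s5.png

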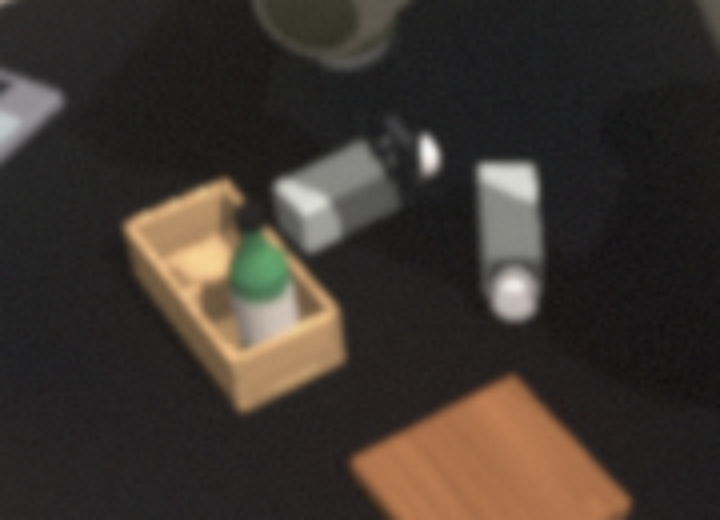

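The tin lies flat again and the jaw axis is unaffected by the residual tilt. I'll regrip with a small pad patch, only at the top corner at the cap end, so that it can pivot under its own weight.

```bash

python3 -m inch '[[0,0,-0.003,0,0.085],[0,0,0,0,0.085],[0,0,0,0,0.085],[0,0,0,0,0.085],[0,0,-0.01,0,0.085]]' 20
python3 -m inch '[[0,0.002,-0.02,0,0.085],[0,0.002,-0.02,0,0.085],[0,0,-0.02,0,0.085],[0,0,-0.02,0,0.085],[0,-0,-0.02,0,0.085]]' 20
python3 - <<'E'
from h import *
goto(315,-342,40,-1.61)
s,M=frame();print(M[:,2].round(3))
m=camera_model("wrist");im=capture("wrist");cv2.imwrite("pics/w2.png",im);np.savez("w2",T=m["camera_from_world"])
E
```

```text
time_s: 12.9
eef_pos: [318.1, -341.6, 20.1]
ee_rot: [-0.047, -0.695, 0.715, 0.052]
force: [0.5, -0.4, -0.2]
grip_width: 0.997
time_s: 13.32
eef_pos: [327.7, -340.9, 122.4]
ee_rot: [-0.046, -0.695, 0.715, 0.057]
force: [-0.9, -0.1, -0.3]
grip_width: 0.992
t 13.32 tcp [ 327.7 -340.9  122.4] yaw -1.601 F [-0.9 -0.1 -0.3] w 0.992 | turn 0.009 shift [0.0026 0.0006 0.0833] j [-0.99  0.38  1.71 -0.12  1.14  0.66]
[-0.144  0.017 -0.989]
```

View pics/w2.png

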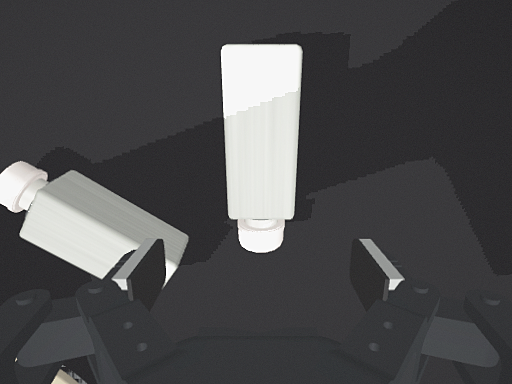

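Wrist view: tin top face corners at (222,45), (300,46), (293,219) and (228,219), with the cap at (261,235).

```bash
python3 - <<'E'
from h import *
m=camera_model("wrist")
P=np.array([onz("wrist",q,50,m) for q in [(222,45),(228,219),(293,219),(300,46)]])[:,:2]
print(P.round(1).tolist(),np.linalg.norm(P-np.roll(P,-1,0),axis=1).round(1))
c=P.mean(0);a=(P[1]+P[2]-P[0]-P[3])/2;a/=np.linalg.norm(a);yaw=np.arctan2(a[0],-a[1])
print("c",c.round(1),"axis",a.round(3),"jawyaw",yaw)
g=c+63*a;print("pad",g.round(1))
s,M=frame();tip=g+M[:2,2]*8/abs(M[2,2]);print(tip)
goto(tip[0],tip[1],39,yaw)
E
```

```text
[[424.0, -323.3], [305.4, -319.3], [304.2, -367.9], [422.1, -370.4]] [118.7  48.7 117.9  47.1]
c [ 364.  -345.2] axis [-1.     0.028] jawyaw -1.5984022618731035
pad [ 301.  -343.5]
[ 299.84773604 -343.39694115]
t 13.37 tcp [ 329.2 -342.5  126.1] yaw -1.6 F [ 1.7 -1.1  4.2] w 1.0 | turn -0.002 shift [0.0024 0.0168 0.0903] j [-0.99  0.38  1.71 -0.12  1.14  0.66]
```

```bash

python3 -m inch '[[0.002,0.008,0.03,0,0.085],[0,0.009,0.03,0,0.085],[0,0,0.02,0,0.085],[0,0,0,0,0.085],[0,0,0,0,0.085]]' 20
python3 - <<'E'
from h import *
goto(299.8,-343.4,39,-1.598)
E
```

```text
time_s: 13.78
eef_pos: [302.6, -345.6, 51.5]
ee_rot: [-0.047, -0.695, 0.715, 0.048]
force: [0.1, -0.8, 0.5]
grip_width: 0.995
t 13.78 tcp [ 302.6 -345.6   51.5] yaw -1.599 F [ 0.1 -0.8  0.5] w 0.995 | turn -0.001 shift [-0.0021  0.0012  0.0128] j [-1.04  0.46  1.83 -0.14  0.93  0.65]
```

```bash

python3 -m inch '[[-0.002,0.001,0.011,0,0.085],[0,0,0.002,0,0.085],[0,0,0,0,0.045],[0,0,0,0,0.045],[0,0,0,0,0.045]]' 20
python3 -m inch '[[0,0,0,0,0.045],[0,0,0,0,0.045],[0,0,0,0,0.045],[0,0,-0.006,0,0.045],[0,0,-0.008,0,0.045]]' 20
python3 - <<'E'
from h import *
goto(299.8,-343.4,39,-1.598)
E
```

```text
time_s: 14.2
eef_pos: [302.2, -345.5, 43.1]
ee_rot: [-0.048, -0.696, 0.715, 0.046]
force: [-1.2, 2.9, 1.8]
grip_width: 0.599
time_s: 14.62
eef_pos: [304.2, -345.0, 57.9]
ee_rot: [-0.048, -0.696, 0.715, 0.046]
force: [0.0, -0.1, -2.5]
grip_width: 0.572
t 14.62 tcp [ 304.2 -345.    57.9] yaw -1.598 F [ 0.  -0.1 -2.5] w 0.572 | turn 0.0 shift [-0.0015  0.0019  0.0194] j [-1.04  0.45  1.82 -0.14  0.94  0.65]
```

```bash

python3 -m inch '[[0,0,-0.02,0,0.045],[0,0,-0.02,0,0.045],[0,0,-0.02,0,0.045],[0,0,-0.02,0,0.045],[0,0,-0.02,0,0.045]]' 20
python3 - <<'E'
from h import *
goto(299.8,-343.4,39,-1.598)
cv2.imwrite("pics/s6.png",cv2.resize(capture("scene")[30:200,130:330],None,fx=3,fy=3))
E
```

```text
time_s: 15.03
eef_pos: [317.1, -343.4, 161.8]
ee_rot: [-0.047, -0.696, 0.715, 0.049]
force: [-0.4, -0.4, -1.7]
grip_width: 0.575
t 15.03 tcp [ 317.1 -343.4  161.8] yaw -1.598 F [-0.4 -0.4 -1.7] w 0.575 | turn -0.0 shift [0.0006 0.0005 0.124 ] j [-1.01  0.31  1.7  -0.12  1.21  0.63]
```

View pics/s6.png

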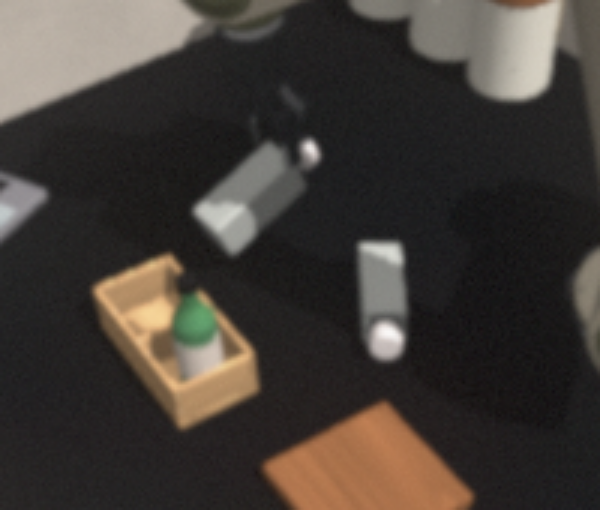

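```bash
python3 - <<'E'
from h import *
s,M=frame();a=np.array([-1,.028,0]);n=np.array([.028,1,0]);g=s["eef_pos"]-M[:,2]*8
for q in [(214,232),(193,212),(235,253)]:
    c,d=ray("scene",(130+q[0]/3,30+q[1]/3));k=((g-c)@n)/(d@n);p=c+k*d-g
    print(q,p.round(),np.hypot(p@a,p[2]),"deg below horizontal",np.degrees(np.arctan2(-p[2],-(p@a))))
E
```

```text
(214, 232) [ 94.  -3. -75.] 120.30771791594111 deg below horizontal 38.67331361872968
(193, 212) [116.  -3. -35.] 121.81690900887233 deg below horizontal 16.85847661667106
(235, 253) [  70.   -2. -119.] 138.13959880656319 deg below horizontal 59.59188623078814
```

The tin now hangs about 39° base-down, so the small patch pivots. Next I push its base lightly on the caddy's outer wall. The lever is long now, so little force is needed.

```bash

python3 -m inch '[[0,-0.008,0.015,0,0.045],[0,-0.008,0.015,0,0.045],[0,-0.008,0.006,0,0.045],[0,-0.006,-0.001,0,0.045],[0,0,0,0,0.045]]' 20
python3 -m inch '[[0,-0.008,-0.001,0,0.045],[0,-0.008,-0.001,0,0.045],[0,-0.008,-0.001,0,0.045],[0,-0.008,-0.001,0,0.045],[0,0,0,0,0.045]]' 20
python3 - <<'E'
from h import *
goto(450,-343.4,130,-1.598)
s,M=frame();print(M[:,2].round(3))
E
```

```text
time_s: 15.5
eef_pos: [345.8, -347.1, 129.4]
ee_rot: [-0.048, -0.696, 0.716, 0.042]
force: [-0.0, 0.0, -3.0]
grip_width: 0.568
time_s: 15.92
eef_pos: [375.2, -347.2, 133.4]
ee_rot: [-0.053, -0.696, 0.715, 0.049]
force: [-0.5, 0.1, -4.0]
grip_width: 0.57
t 15.92 tcp [ 375.2 -347.2  133.4] yaw -1.597 F [-0.5  0.1 -4. ] w 0.57 | turn 0.001 shift [-0.0058 -0.0744 -0.0075] j [-0.92  0.44  1.59 -0.13  1.2   0.73]
[-0.145 -0.004 -0.989]
```

```bash

python3 -m inch '[[0,-0.007,0.006,0,0.045],[0,-0.007,0.005,0,0.045],[0,-0.007,0,0,0.045],[0,-0.007,-0.001,0,0.045],[0,-0.007,-0.001,0,0.045]]' 20
python3 - <<'E'
from h import *
goto(450,-343.4,130,-1.598)
s,M=frame();print(M[:,2].round(3))
E
```

```text
time_s: 16.33
eef_pos: [401.1, -346.9, 124.7]
ee_rot: [-0.061, -0.695, 0.714, 0.061]
force: [-14.8, 6.2, 16.3]
grip_width: 0.563
t 16.33 tcp [ 401.1 -346.9  124.7] yaw -1.598 F [-14.8   6.2  16.3] w 0.563 | turn 0.0 shift [-0.0048 -0.0471 -0.0137] j [-0.87  0.5   1.52 -0.14  1.23  0.78]
[-0.172  0.002 -0.985]
```

```bash

python3 -m inch '[[0,0.002,-0.006,0,0.045],[0,-0.004,-0.006,0,0.045],[0,-0.006,-0.004,0,0.045],[0,-0.006,-0.003,0,0.045],[0,-0.006,-0.002,0,0.045]]' 20
python3 - <<'E'
from h import *
goto(450,-343.4,130,-1.598)
s,M=frame();print(M[:,2].round(3))
cv2.imwrite("pics/s7.png",cv2.resize(capture("scene")[50:180,130:310],None,fx=4,fy=4))
E
```

```text
time_s: 16.75
eef_pos: [427.7, -347.9, 144.8]
ee_rot: [-0.062, -0.695, 0.714, 0.06]
force: [-7.8, 3.0, 16.7]
grip_width: 0.553
t 16.75 tcp [ 427.7 -347.9  144.8] yaw -1.598 F [-7.8  3.  16.7] w 0.553 | turn -0.0 shift [-0.0051 -0.0244  0.0108] j [-0.84  0.53  1.43 -0.13  1.31  0.81]
[-0.171  0.    -0.985]
```

View pics/s7.png

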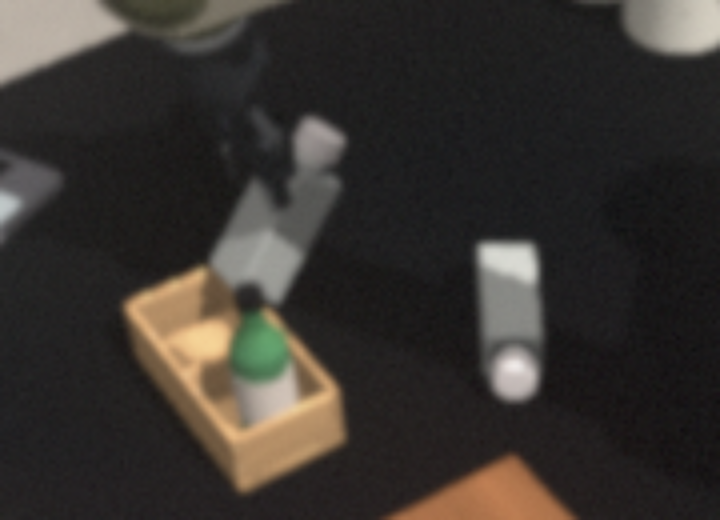

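The tin is now steep (about 60°) and its base rests on the caddy rim. I lift clear and measure the angle by mask instead of by eye.

```bash

python3 -m inch '[[0,0.003,-0.008,0,0.045],[0,0.006,-0.015,0,0.045],[0,0.006,-0.02,0,0.045],[0,0.004,-0.02,0,0.045],[0,0,0,0,0.045]]' 30
python3 - <<'E'
from h import *
goto(450,-343.4,130,-1.598)
s,M=frame();print(M[:,2].round(3))
im=capture("scene");cv2.imwrite("pics/s8.png",im)
hsv=cv2.cvtColor(im,cv2.COLOR_BGR2HSV);m=((hsv[...,1]<50)&(hsv[...,2]>70)).astype(np.uint8);m[:60]=0;m[180:]=0;m[:,:165]=0;m[:,240:]=0
n,l,st,ce=cv2.connectedComponentsWithStats(m)
a=np.array([-1,.028,0]);nn=np.array([.028,1,0]);g=s["eef_pos"]-M[:,2]*8
print("grip",g.round(),"px",proj("scene",g).round())
for i in range(1,n):
    if st[i,4]>40:
        cn=max(cv2.findContours((l==i).astype(np.uint8),0,1)[0],key=cv2.contourArea)
        ap=cv2.approxPolyDP(cn,2.5,True)[:,0];print(st[i].tolist(),ce[i].round(),ap.tolist(),"rect",cv2.minAreaRect(cn))
        for q in ap:
            c,d=ray("scene",q);k=((g-c)@nn)/(d@nn);p=c+k*d-g;print(q,(-(p@a)).round(),p[2].round())
E
```

```text
time_s: 17.22
eef_pos: [423.7, -347.0, 213.7]
ee_rot: [-0.061, -0.696, 0.714, 0.058]
force: [0.8, -0.4, -2.3]
grip_width: 0.536
t 17.22 tcp [ 423.7 -347.   213.7] yaw -1.596 F [ 0.8 -0.4 -2.3] w 0.536 | turn 0.002 shift [-0.0048 -0.0399  0.0781] j [-0.84  0.45  1.35 -0.13  1.45  0.78]
[-0.168 -0.001 -0.986]
grip [ 425. -347.  222.] px [194.  78.]
[180, 61, 36, 50, 843] [198.  88.] [[208, 61], [202, 65], [202, 82], [198, 85], [192, 77], [180, 97], [188, 108], [199, 108], [213, 80], [209, 75], [215, 66]] rect ((198.40000915527344, 84.69999694824219), (21.913463592529297, 50.98234558105469), 26.56505012512207)
[208  61] -57.0 40.0
[202  65] -34.0 35.0
[202  82] -26.0 -25.0
[198  85] -10.0 -30.0
[192  77] 7.0 8.0
[180  97] 60.0 -44.0
[188 108] 39.0 -100.0
[199 108] -2.0 -121.0
[213  80] -68.0 -36.0
[209  75] -55.0 -11.0
[215  66] -81.0 12.0
[188, 141, 16, 15, 140] [196. 148.] [[202, 141], [197, 145], [188, 144], [192, 155], [203, 150]] rect ((196.31130981445312, 147.33961486816406), (12.362448692321777, 14.697578430175781), 74.05460357666016)
[202 141] 5.0 -275.0
[197 145] 28.0 -282.0
[188 144] 64.0 -255.0
[192 155] 56.0 -318.0
[203 150] 7.0 -322.0
```

```bash
python3 - <<'E'
from h import *
s,M=frame();g=s["eef_pos"]-M[:,2]*8;nn=np.array([.028,1,0]);R={}
for q,o in [((180,97),-25),((188,108),25),((199,108),25),((213,80),25)]:
    c,d=ray("scene",q);k=((g+nn*o-c)@nn)/(d@nn);p=c+k*d-g;R[q]=p;print(q,p.round())
v=R[(213,80)]-R[(199,108)];print("tin edge",v.round(),np.linalg.norm(v),"from vertical",np.degrees(np.arctan2(-v[0],v[2])))
w=R[(199,108)]-R[(188,108)];print("base edge",w.round(),np.linalg.norm(w))
E
```

```text
(180, 97) [ 49. -26. -62.]
(188, 108) [ 52.  24. -75.]
(199, 108) [ 12.  25. -95.]
(213, 80) [-52.  26. -13.]
tin edge [-64.   2.  82.] 104.20600203533066 from vertical 38.04387419349291
base edge [-40.   1. -20.] 44.48988083610406
```

By numbers the tin hangs about 33° from vertical, with the pads now about 28 mm above mid-tin. I take it to the board, set down its lower base edge and pivot it upright about that edge. First I back off and rise, to clear the oil.

```bash

python3 -m inch '[[0,0.012,-0.012,0,0.045],[0,0.012,-0.012,0,0.045],[0,0.012,-0.008,0,0.045],[-0.01,0.004,0,0,0.045],[-0.02,0,0,0,0.045]]' 30
python3 -m inch '[[-0.026,0,0,0,0.045],[-0.026,0,0,0,0.045],[-0.026,0,0,0,0.045],[-0.026,0,0,0,0.045],[-0.026,0,0,0,0.045]]' 30
python3 -m inch '[[-0.026,0,0,0,0.045],[-0.026,0,0,0,0.045],[-0.026,0,0,0,0.045],[-0.026,0,0,0,0.045],[-0.026,0,0,0,0.045]]' 30
python3 - <<'E'
from h import *
goto(429,-8,150,-1.598)
s,M=frame();print(M[:,2].round(3))
E
```

```text
time_s: 17.68
eef_pos: [387.3, -316.3, 246.9]
ee_rot: [-0.06, -0.695, 0.714, 0.063]
force: [-0.4, -0.7, -2.0]
grip_width: 0.538
time_s: 18.1
eef_pos: [387.2, -182.5, 245.8]
ee_rot: [-0.06, -0.693, 0.716, 0.064]
force: [-0.1, 0.4, -2.7]
grip_width: 0.542
time_s: 18.52
eef_pos: [388.1, -46.6, 245.2]
ee_rot: [-0.06, -0.692, 0.717, 0.064]
force: [0.3, -0.0, -2.4]
grip_width: 0.54
t 18.52 tcp [388.1 -46.6 245.2] yaw -1.607 F [ 0.3 -0.  -2.4] w 0.54 | turn -0.009 shift [-0.0393 -0.056   0.087 ] j [-0.38  0.11  1.73 -0.06  1.47  1.23]
[-0.175  0.01  -0.985]
```

Move over the board at z ≈ 150 and recheck the tin's attitude from the top and scene cameras.

```bash

python3 -m inch '[[-0.013,-0.014,0.02,-0.009,0.045],[-0.013,-0.014,0.022,0,0.045],[-0.013,-0.014,0.022,0,0.045],[0,-0.014,0.02,0,0.045],[0,0,0,0,0.045]]' 30
python3 - <<'E'
from h import *
s,M=frame()
goto(429,-8,110,-1.598)
g=s["eef_pos"]-M[:,2]*8;print("grip",g.round(),proj("scene",g).round(),proj("top",g).round())
im=capture("scene");t=capture("top");cv2.imwrite("pics/s9.png",im);cv2.imwrite("pics/t9.png",t)
u,v=proj("scene",g).astype(int)
a=cv2.resize(im[v-50:v+60,u-50:u+60],(500,500),interpolation=cv2.INTER_CUBIC)
w=capture("wrist");cv2.imwrite("pics/w9.png",w)
b=cv2.resize(w,(300,225));b=cv2.copyMakeBorder(b,0,275,0,0,0)
cv2.imwrite("pics/c9.png",np.hstack([a,b]));print(u,v)
E
```

```text
time_s: 18.93
eef_pos: [429.1, -2.9, 150.7]
ee_rot: [-0.058, -0.697, 0.712, 0.063]
force: [-0.3, 0.5, -3.5]
grip_width: 0.538
t 18.93 tcp [429.1  -2.9 150.7] yaw -1.594 F [-0.3  0.5 -3.5] w 0.538 | turn 0.004 shift [ 0.0053 -0.0069  0.0401] j [-0.26  0.29  1.77 -0.04  1.25  1.35]
grip [430.  -3. 159.] [262. 155.] [246. 222.]
262 154
```

View pics/c9.png

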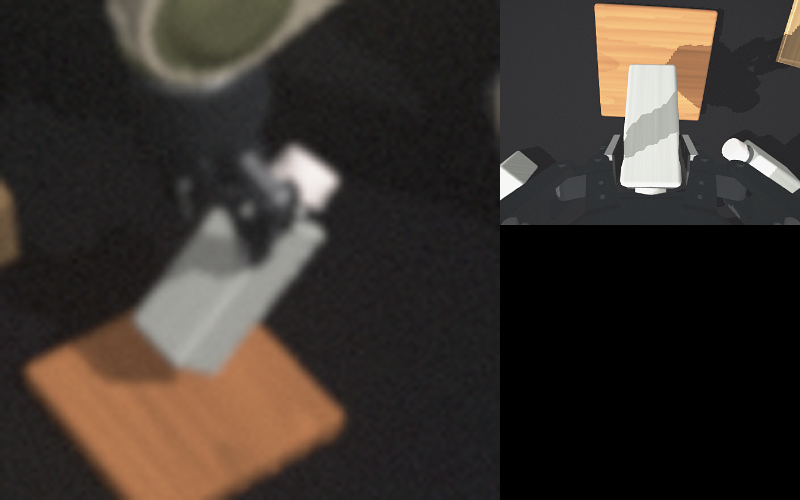

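```bash
python3 - <<'E'
from h import *
w=cv2.imread("pics/w9.png");hsv=cv2.cvtColor(w,cv2.COLOR_BGR2HSV)
m=((hsv[...,1]<45)&(hsv[...,2]>100)).astype(np.uint8)
for r in (120,140,180,220,240,260,290,305,315):
    x=np.where(m[r,190:330])[0]+190;print(r,x.min() if len(x) else 0,x.max() if len(x) else 0)
col=np.where(m[:,260])[0];print("col260",col.min(),col.max())
M=camera_model("wrist");T=np.array(M["camera_from_world"])
def pt(l,r):
    K=np.array(M["mtx"]);z=K[0,0]*50/(r[0]-l[0]);mid=(np.array(l)+r)/2
    c,d=ray("wrist",mid,M);return c+d*z
s,F=frame();g=s["eef_pos"]-F[:,2]*8
b=pt((222,112),(299,112));e=pt((208,316),(307,316))
print("base edge",(b-g).round(),"cap edge",(e-g).round(),np.linalg.norm(b-e),"from vert",np.degrees(np.arctan2(b[0]-e[0],e[2]-b[2])))
E
```

```text
120 220 300
140 218 301
180 215 303
220 212 305
240 190 326
260 190 329
290 206 308
305 205 319
315 206 308
col260 110 332
base edge [ 51.  -3. -85.] cap edge [-35.   1.   3.] 123.48974522212869 from vert 43.99831083725411
```

```bash

python3 -m inch '[[0,0,0.01,0,0.045],[0,0,0.01,0,0.045],[0,0,0.005,0,0.045],[0,0,0.002,0,0.045],[0,0,0.002,0,0.045]]' 30
python3 -m inch '[[0,0,0.002,0,0.045],[0,0,0.002,0,0.045],[0,0,0.002,0,0.045],[0,0,0.002,0,0.045],[0,0,0.0,0,0.045]]' 30
```

```text
time_s: 19.5
eef_pos: [425.3, -5.8, 129.0]
ee_rot: [-0.054, -0.695, 0.714, 0.056]
force: [-0.2, 0.3, -1.9]
grip_width: 0.536
time_s: 19.92
eef_pos: [424.3, -6.2, 121.2]
ee_rot: [-0.054, -0.695, 0.715, 0.055]
force: [0.5, 0.6, -3.1]
grip_width: 0.538
```

```bash

python3 -m inch '[[0,0,0.002,0,0.045],[0,0,0.002,0,0.045],[0,0,0.002,0,0.045],[0,0,0.0,0,0.045],[0,0,0.0,0,0.045]]' 30
python3 -m inch '[[0,0,0.002,0,0.045],[0,0,0.002,0,0.045],[0,0,0.002,0,0.045],[0,0,0.0,0,0.045],[0,0,0.0,0,0.045]]' 30
```

```text
time_s: 20.33
eef_pos: [423.1, -6.3, 116.5]
ee_rot: [-0.055, -0.695, 0.714, 0.055]
force: [-0.6, 0.4, 0.4]
grip_width: 0.539
time_s: 20.75
eef_pos: [421.2, -6.3, 116.0]
ee_rot: [-0.056, -0.696, 0.714, 0.056]
force: [-1.1, 0.6, 0.5]
grip_width: 0.535
```

```bash

python3 -m inch '[[0,-0.006,-0.001,0,0.045],[0,-0.006,-0.001,0,0.045],[0,-0.006,-0.001,0,0.045],[0,-0.006,-0.001,0,0.045],[0,0,0.0,0,0.045]]' 25
python3 - <<'E'
from h import *
exec(open("wm.py").read()) if __import__("os").path.exists("wm.py") else None
w=capture("wrist");cv2.imwrite("pics/w10.png",w);hsv=cv2.cvtColor(w,cv2.COLOR_BGR2HSV)
m=((hsv[...,1]<45)&(hsv[...,2]>90)).astype(np.uint8)
for r in range(60,330,30):
    x=np.where(m[r,190:330])[0]+190;print(r,x.min() if len(x) else 0,x.max() if len(x) else 0,end=" | ")
col=np.where(m[:,260])[0];print("col260",col.min(),col.max(),camera_model("wrist")["camera_from_world"][2])
E
```

```text
time_s: 21.17
eef_pos: [448.1, -7.3, 121.1]
ee_rot: [-0.055, -0.696, 0.714, 0.054]
force: [-0.6, 0.6, 1.7]
grip_width: 0.539
60 0 0 | 90 0 0 | 120 0 0 | 150 221 297 | 180 217 299 | 210 214 302 | 240 190 326 | 270 190 329 | 300 204 321 | col260 131 332 [-4.07242473e-01  5.60995521e-03 -9.13302850e-01  4.46665177e+02]
```

```bash

python3 -m inch '[[0,-0.006,-0.0005,0,0.045],[0,-0.006,0,0,0.045],[0,-0.006,0,0,0.045],[0,-0.003,0.0005,0,0.045],[0,0,0.0,0,0.045]]' 25
cat > wm.py <<'E'
from h import *
s,M=frame();print(s["time_s"].round(2) if hasattr(s["time_s"],"round") else s["time_s"],s["eef_pos"].round(1),M[:,2].round(3))
w=capture("wrist");hsv=cv2.cvtColor(w,cv2.COLOR_BGR2HSV);cv2.imwrite("pics/wl.png",w)
m=((hsv[...,1]<45)&(hsv[...,2]>90)).astype(np.uint8)
for r in range(60,370,15):
    x=np.where(m[r,190:330])[0]+190;print(r,x.min() if len(x) else 0,x.max() if len(x) else 0,end=" | ")
col=np.where(m[:,260])[0];print("col260",col.min(),col.max())
E
python3 wm.py
```

```text
time_s: 21.63
eef_pos: [471.7, -8.1, 120.2]
ee_rot: [-0.054, -0.696, 0.714, 0.051]
force: [0.6, 1.0, 2.5]
grip_width: 0.535
21.6333 [471.7  -8.1 120.2] [-0.148 -0.001 -0.989]
60 0 0 | 75 0 0 | 90 0 0 | 105 0 0 | 120 0 0 | 135 0 0 | 150 0 0 | 165 223 293 | 180 221 295 | 195 219 297 | 210 217 299 | 225 215 301 | 240 190 326 | 255 190 329 | 270 190 329 | 285 207 308 | 300 203 321 | 315 204 318 | 330 242 274 | 345 0 0 | 360 0 0 | col260 155 332
```

```bash

python3 -m inch '[[0,-0.006,0.001,0,0.045],[0,-0.006,0.001,0,0.045],[0,-0.006,0.001,0,0.045],[0,-0.003,0.001,0,0.045],[0,0,0.0,0,0.045]]' 25
python3 wm.py
```

```text
time_s: 22.1
eef_pos: [494.6, -9.0, 114.5]
ee_rot: [-0.051, -0.696, 0.715, 0.049]
force: [1.3, 0.1, 4.2]
grip_width: 0.534
22.1 [494.6  -9.  114.5] [-0.141 -0.002 -0.99 ]
60 0 0 | 75 0 0 | 90 0 0 | 105 0 0 | 120 0 0 | 135 0 0 | 150 0 0 | 165 0 0 | 180 0 0 | 195 223 293 | 210 221 296 | 225 218 299 | 240 190 326 | 255 190 329 | 270 190 329 | 285 207 319 | 300 203 321 | 315 203 313 | 330 242 272 | 345 0 0 | 360 0 0 | col260 181 332
```

```bash

python3 -m inch '[[0,-0.005,0.0015,0,0.045],[0,-0.005,0.0015,0,0.045],[0,-0.005,0.0015,0,0.045],[0,0,0,0,0.045],[0,0,0.0,0,0.045]]' 25
python3 wm.py
```

```text
time_s: 22.57
eef_pos: [508.5, -9.3, 105.6]
ee_rot: [-0.053, -0.696, 0.714, 0.05]
force: [-0.5, -0.7, 0.4]
grip_width: 0.528
22.5667 [508.5  -9.3 105.6] [-0.146 -0.002 -0.989]
60 0 0 | 75 0 0 | 90 0 0 | 105 0 0 | 120 0 0 | 135 0 0 | 150 0 0 | 165 0 0 | 180 0 0 | 195 0 0 | 210 226 294 | 225 223 297 | 240 190 325 | 255 190 329 | 270 190 328 | 285 211 307 | 300 208 320 | 315 198 317 | 330 242 271 | 345 0 0 | 360 0 0 | col260 199 332
```

```bash

python3 -m inch '[[0,-0.005,0.001,0,0.045],[0,-0.004,0.001,0,0.045],[0,0,0.002,0,0.045],[0,0,0.002,0,0.045],[0,0,0.001,0,0.045]]' 20
python3 wm.py
```

```text
time_s: 23.03
eef_pos: [516.8, -9.6, 96.3]
ee_rot: [-0.053, -0.696, 0.714, 0.051]
force: [0.2, -0.2, 1.1]
grip_width: 0.529
23.0333 [516.8  -9.6  96.3] [-0.147 -0.002 -0.989]
60 0 0 | 75 0 0 | 90 0 0 | 105 0 0 | 120 0 0 | 135 0 0 | 150 0 0 | 165 0 0 | 180 0 0 | 195 0 0 | 210 0 0 | 225 225 294 | 240 190 325 | 255 190 329 | 270 190 328 | 285 214 307 | 300 211 320 | 315 209 315 | 330 242 272 | 345 0 0 | 360 0 0 | col260 214 332
```

Geometry from the wrist camera puts the tin within about 3° of upright on the board, so I release it.

```bash

python3 -m inch '[[0,0,0,0,0.05],[0,0,0,0,0.055],[0,0,0,0,0.065],[0,0,0,0,0.085],[0,0,0,0,0.085]]' 20
python3 wm.py
python3 - <<'E'
from h import *
print(telemetry.sense()["force"])
im=capture("top");cv2.imwrite("pics/t11.png",im);im2=capture("scene");cv2.imwrite("pics/s11.png",im2)
for n,i in(("top",im),("scene",im2)):
    hsv=cv2.cvtColor(i,cv2.COLOR_BGR2HSV);m=((hsv[...,1]<50)&(hsv[...,2]>80)).astype(np.uint8)
    c,l,st,ce=cv2.connectedComponentsWithStats(m)
    print(n,[st[k].tolist() for k in range(1,c) if 60<st[k,4]<4000], "exp base/top centre",proj(n,(497,-9,20)).round(),proj(n,(497,-9,140)).round(),proj(n,(497,-9,172)).round())
E
```

```text
time_s: 23.5
eef_pos: [516.4, -9.6, 96.4]
ee_rot: [-0.053, -0.696, 0.714, 0.051]
force: [0.6, -0.2, 1.6]
grip_width: 0.995
23.5 [516.4  -9.6  96.4] [-0.147 -0.002 -0.989]
60 0 0 | 75 0 0 | 90 0 0 | 105 0 0 | 120 0 0 | 135 0 0 | 150 0 0 | 165 0 0 | 180 0 0 | 195 0 0 | 210 0 0 | 225 225 294 | 240 222 298 | 255 219 301 | 270 217 305 | 285 214 308 | 300 211 311 | 315 208 315 | 330 242 319 | 345 0 0 | 360 0 0 | col260 213 332
[-0.12638201 -0.33347959 -0.33292773]
top [[131, 0, 381, 31, 3104], [365, 14, 18, 18, 252], [345, 20, 17, 19, 253], [324, 27, 17, 18, 244], [372, 35, 18, 18, 252], [352, 42, 17, 18, 240], [331, 48, 17, 18, 239], [245, 65, 35, 44, 1226], [465, 99, 47, 99, 2861], [333, 179, 15, 20, 89], [295, 256, 63, 52, 1325], [258, 352, 32, 32, 625]] exp base/top centre [248. 195.] [248. 192.] [249. 191.]
scene [[74, 81, 72, 48, 1801], [188, 141, 16, 15, 133], [239, 151, 23, 47, 644], [74, 175, 40, 32, 538], [59, 186, 41, 34, 550], [347, 200, 58, 32, 1225], [144, 202, 36, 46, 1246]] exp base/top centre [243. 194.] [243. 169.] [242. 161.]
```

```bash

python3 -m inch '[[0,0,-0.02,0,0.085],[0,0,-0.03,0,0.085],[0,0,-0.03,0,0.085],[0,0,-0.03,0,0.085],[0,0,-0.03,0,0.085]]' 20
python3 -m inch '[[0,0.01,-0.01,0,0.085],[0,0.01,0,0,0.085],[0,0,0,0,0],[0,0,0,0,0],[0,0,0,0,0]]' 20
python3 - <<'E'
from h import *
s,M=frame();print(s["eef_pos"].round(1),M[:,2].round(3))
w=capture("wrist");cv2.imwrite("pics/w12.png",w);hsv=cv2.cvtColor(w,cv2.COLOR_BGR2HSV)
m=((hsv[...,1]<45)&(hsv[...,2]>90)).astype(np.uint8);n,l,st,ce=cv2.connectedComponentsWithStats(m)
for i in range(1,n):
    if st[i,4]>300:
        cn=max(cv2.findContours((l==i).astype(np.uint8),0,1)[0],key=cv2.contourArea);print(st[i].tolist(),cv2.approxPolyDP(cn,4,True)[:,0].tolist())
for r in range(200,384,12):
    x=np.where(m[r,150:370])[0]+150;print(r,x.min() if len(x) else 0,x.max() if len(x) else 0,end=" | ")
for z,p in ((20,"base"),(140,"tin"),(172,"cap")):
    print(p,[proj("wrist",(x,-9,z)).round().tolist() for x in (480,500)])
im2=capture("scene");hsv=cv2.cvtColor(im2,cv2.COLOR_BGR2HSV);m=((hsv[...,1]<50)&(hsv[...,2]>80)).astype(np.uint8)
c,l,st,ce=cv2.connectedComponentsWithStats(m);cv2.imwrite("pics/s12.png",im2)
for k in range(1,c):
    if abs(ce[k][0]-250)<25 and abs(ce[k][1]-175)<40 and st[k,4]>50:
        cn=max(cv2.findContours((l==k).astype(np.uint8),0,1)[0],key=cv2.contourArea);print("scene",st[k].tolist(),cv2.approxPolyDP(cn,2,True)[:,0].tolist())
E
```

```text
time_s: 24.07
eef_pos: [534.3, -8.7, 234.1]
ee_rot: [-0.057, -0.695, 0.714, 0.057]
force: [0.7, -0.6, 0.4]
grip_width: 0.996
time_s: 24.48
eef_pos: [516.9, -8.4, 252.1]
ee_rot: [-0.055, -0.696, 0.714, 0.053]
force: [-0.2, -0.2, -0.2]
grip_width: 0.599
[516.9  -8.4 252.1] [-0.152 -0.    -0.988]
[67, 0, 70, 8, 357] [[67, 0], [104, 7], [136, 5], [135, 0]]
[458, 96, 39, 16, 363] [[496, 98], [461, 97], [458, 111]]
[425, 100, 76, 75, 1748] [[445, 100], [425, 174], [437, 145], [444, 155], [474, 171], [463, 157], [467, 142], [483, 127], [500, 126], [462, 115], [448, 121], [442, 132]]
[232, 152, 58, 105, 5137] [[240, 152], [232, 235], [248, 253], [268, 255], [285, 237], [289, 194], [280, 156]]
[169, 230, 30, 46, 533] [[198, 230], [188, 231], [169, 264], [179, 275], [184, 274], [183, 263]]
[317, 230, 30, 46, 532] [[317, 230], [332, 263], [331, 274], [337, 274], [346, 264], [328, 232]]
[351, 253, 54, 32, 794] [[351, 254], [376, 280], [396, 284], [404, 273], [377, 255]]
[22, 270, 72, 53, 562] [[93, 274], [81, 272], [39, 302], [22, 322]]
200 232 288 | 212 232 287 | 224 232 286 | 236 185 330 | 248 178 337 | 260 172 369 | 272 178 337 | 284 0 0 | 296 326 328 | 308 0 0 | 320 0 0 | 332 0 0 | 344 0 0 | 356 0 0 | 368 0 0 | 380 0 0 | base [[258.0, 165.0], [257.0, 150.0]]
tin [[258.0, 211.0], [258.0, 190.0]]
cap [[259.0, 230.0], [258.0, 207.0]]
scene [238, 151, 24, 47, 839] [[252, 151], [243, 153], [238, 164], [240, 188], [248, 197], [259, 191], [261, 165]]
```

The tin stands upright, let go: its +x face edge is at x ≈ 497 both at the base (row 152) and at the tin top (row 194), so its axis is at about (472, -11). Next I press the cap with closed fingers.

```bash

python3 -m inch '[[0,0,0,0,0],[0,0,0,0,0],[0,0,0,0,0],[0,0,0,0,0],[0,0,0,0,0]]' 20
python3 - <<'E'
from h import *
goto(472,-11,184)
print(proj("scene",(472,-11,172)).round(),proj("scene",(472,-11,20)).round(),proj("scene",(472+25,14,20)).round(),proj("scene",(447,14,20)).round())
E
```

```text
time_s: 25.0
eef_pos: [516.9, -8.4, 249.5]
ee_rot: [-0.056, -0.695, 0.714, 0.055]
force: [-0.5, -0.1, 0.9]
grip_width: 0.002
t 25.0 tcp [516.9  -8.4 249.5] yaw -1.597 F [-0.5 -0.1  0.9] w 0.002 | turn 0 shift [0.0035 0.034  0.0717] j [-0.23  0.37  1.37 -0.03  1.55  1.38]
[249. 157.] [249. 190.] [248. 199.] [261. 191.]
```

```bash

python3 -m inch '[[0.0035,0.014,0.01,0,0],[0,0.014,0.02,0,0],[0,0.006,0.02,0,0],[0,0,0.015,0,0],[0,0,0,0,0]]' 20
python3 - <<'E'
from h import *
goto(472,-11,180)
E
```

```text
time_s: 25.42
eef_pos: [471.8, -11.2, 188.8]
ee_rot: [-0.055, -0.696, 0.714, 0.054]
force: [0.1, 0.1, -0.8]
grip_width: 0.003
t 25.42 tcp [471.8 -11.2 188.8] yaw -1.597 F [ 0.1  0.1 -0.8] w 0.003 | turn 0 shift [-0.0002 -0.0015  0.0087] j [-0.25  0.32  1.61 -0.04  1.36  1.36]
```

```bash

python3 -m inch '[[0,-0.001,0.006,0,0],[0,-0.0005,0.004,0,0],[0,0,0.002,0,0],[0,0,0.002,0,0],[0,0,0,0,0]]' 20
python3 -m inch '[[0,0,0.002,0,0],[0,0,0.002,0,0],[0,0,0,0,0],[0,0,0,0,0],[0,0,0,0,0]]' 20
```

```text
time_s: 25.83
eef_pos: [472.9, -11.5, 175.7]
ee_rot: [-0.055, -0.696, 0.714, 0.053]
force: [0.7, 1.1, 0.0]
grip_width: -0.001
time_s: 26.25
eef_pos: [473.7, -11.8, 173.4]
ee_rot: [-0.053, -0.696, 0.714, 0.051]
force: [-0.1, 0.5, -0.6]
grip_width: -0.002
```

```bash

python3 -m inch '[[0,0.001,0.002,0,0],[0,0,0.002,0,0],[0,0,0,0,0],[0,0,0,0,0],[0,0,0,0,0]]' 20
python3 -m inch '[[0,0,0.002,0,0],[0,0,0.002,0,0],[0,0,0,0,0],[0,0,0,0,0],[0,0,0,0,0]]' 20
```

```text
time_s: 26.67
eef_pos: [473.9, -11.9, 171.5]
ee_rot: [-0.051, -0.696, 0.715, 0.048]
force: [-0.8, 1.1, 4.6]
grip_width: -0.004
time_s: 27.08
eef_pos: [473.2, -11.9, 167.3]
ee_rot: [-0.051, -0.696, 0.715, 0.048]
force: [0.8, 0.8, 0.4]
grip_width: 0.002
```

```bash

python3 -m inch '[[0,0,0.002,0,0],[0,0,0.002,0,0],[0,0,0,0,0],[0,0,0,0,0],[0,0,0,0,0]]' 20
python3 -m inch '[[0,0,0.002,0,0],[0,0,0.001,0,0],[0,0,0,0,0],[0,0,0,0,0],[0,0,0,0,0]]' 20
```

```text
time_s: 27.5
eef_pos: [471.8, -11.9, 161.9]
ee_rot: [-0.052, -0.696, 0.714, 0.049]
force: [-0.4, 0.5, 0.7]
grip_width: -0.001
time_s: 27.92
eef_pos: [472.8, -12.2, 161.5]
ee_rot: [-0.051, -0.696, 0.715, 0.047]
force: [-0.1, -0.2, 0.4]
grip_width: 0.001
```

```bash

python3 -m inch '[[0,0,0.002,0,0],[0,0,0.002,0,0],[0,0,0.002,0,0],[0,0,0,0,0],[0,0,0,0,0]]' 20
```

```text
time_s: 28.33
eef_pos: [475.2, -12.9, 161.7]
ee_rot: [-0.048, -0.696, 0.715, 0.041]
force: [-0.5, 0.6, 0.6]
grip_width: -0.002
```

Contact came at z = 171.5 and the hard stop at about 161.5. The detent passed and the cap is home. Now I back off, open and go down for a full-pad grip.

```bash

python3 -m inch '[[0,0,-0.02,0,0],[0,0,-0.03,0,0.05],[0,0,-0.03,0,0.085],[0,0,-0.02,0,0.085],[0,0,0,0,0.085]]' 20
python3 - <<'E'
from h import *
s,M=frame();print(M[:,2].round(3))
im=capture("scene");cv2.imwrite("pics/s13.png",im)
hsv=cv2.cvtColor(im,cv2.COLOR_BGR2HSV);m=((hsv[...,1]<50)&(hsv[...,2]>80)).astype(np.uint8)
c,l,st,ce=cv2.connectedComponentsWithStats(m)
for k in range(1,c):
    if abs(ce[k][0]-250)<25 and abs(ce[k][1]-175)<40 and st[k,4]>50:
        cn=max(cv2.findContours((l==k).astype(np.uint8),0,1)[0],key=cv2.contourArea);print("scene",st[k].tolist(),cv2.approxPolyDP(cn,2,True)[:,0].tolist())
print("cap top px up/home",[proj("scene",(472,-11,z)).round(1) for z in(172,160)])
w=capture("wrist");cv2.imwrite("pics/w13.png",w);hsv=cv2.cvtColor(w,cv2.COLOR_BGR2HSV)
m=((hsv[...,1]<45)&(hsv[...,2]>90)).astype(np.uint8);n,l,st,ce=cv2.connectedComponentsWithStats(m)
for i in range(1,n):
    if st[i,4]>1500: cn=max(cv2.findContours((l==i).astype(np.uint8),0,1)[0],key=cv2.contourArea);print(st[i].tolist(),cv2.approxPolyDP(cn,3,True)[:,0].tolist())
for x,z in((497,20),(497,140),(447,140),(472,160),(491,160),(453,160),(453,172)): print((x,z),proj("wrist",(x,-11,z)).round())
goto(469,-11,110)
E
```

```text
time_s: 28.75
eef_pos: [486.6, -11.9, 261.6]
ee_rot: [-0.05, -0.696, 0.715, 0.045]
force: [-0.6, -0.5, 0.5]
grip_width: 0.561
[-0.134 -0.005 -0.991]
scene [238, 154, 24, 44, 794] [[252, 154], [246, 154], [238, 163], [240, 188], [248, 197], [259, 191], [261, 165]]
cap top px up/home [array([249.1, 156.6]), array([249.1, 159.5])]
[422, 91, 75, 58, 1551] [[496, 96], [454, 91], [440, 101], [437, 111], [434, 103], [422, 148], [426, 147], [434, 118], [441, 131], [472, 143], [460, 127], [465, 110], [481, 97]]
[226, 128, 59, 86, 4373] [[237, 128], [227, 156], [227, 205], [251, 213], [278, 208], [284, 159], [275, 130]]
[344, 234, 86, 52, 1905] [[344, 240], [363, 265], [382, 276], [382, 281], [404, 285], [407, 276], [429, 276], [374, 237], [367, 241], [353, 234]]
[10, 253, 94, 74, 2022] [[103, 273], [78, 254], [18, 302], [10, 314], [12, 326], [77, 279]]
(497, 20) [255. 127.]
(497, 140) [255. 157.]
(447, 140) [257. 211.]
(472, 160) [256. 194.]
(491, 160) [255. 172.]
(453, 160) [257. 215.]
(453, 172) [257. 222.]
t 28.85 tcp [485.4 -11.6 258.3] yaw -1.596 F [-0.9 -1.  -0.7] w 0.734 | turn 0 shift [-0.0013 -0.0044  0.1491] j [-0.25  0.29  1.47 -0.04  1.52  1.36]
```

Scene: the cap top moved down 3 px (expected 2.9), and the wrist row is 213 (home 215, up 222). The cap is home and the tin stands where expected. I descend for the grip.

```bash

python3 -m inch '[[-0.001,-0.004,0.01,0,0.085],[0,0,0.035,0,0.085],[0,0,0.035,0,0.085],[0,0,0.035,0,0.085],[0,0,0.02,0,0.085]]' 20
python3 - <<'E'
from h import *
goto(469,-11,99)
E
```

```text
time_s: 29.27
eef_pos: [468.5, -10.5, 114.1]
ee_rot: [-0.051, -0.696, 0.715, 0.048]
force: [0.2, 0.5, -1.1]
grip_width: 0.994
t 29.27 tcp [468.5 -10.5 114.1] yaw -1.597 F [ 0.2  0.5 -1.1] w 0.994 | turn 0 shift [ 0.0004 -0.0026  0.0148] j [-0.25  0.4   1.71 -0.04  1.16  1.36]
```

```bash

python3 -m inch '[[0,-0.002,0.008,0,0.085],[0,0,0.003,0,0.085],[0,0,0,0,0.04],[0,0,0,0,0.04],[0,0,0,0,0.04]]' 40
python3 -m inch '[[0,0,0,0,0.04],[0,0,0,0,0.04],[0,0,0,0,0.04],[0,0,-0.004,0,0.04],[0,0,-0.008,0,0.04]]' 40
python3 - <<'E'
from h import *
goto(469,-11,200)
E
```

```text
time_s: 29.68
eef_pos: [461.6, -8.7, 91.8]
ee_rot: [-0.057, -0.696, 0.714, 0.057]
force: [-0.1, -0.9, 1.5]
grip_width: 0.598
time_s: 30.1
eef_pos: [463.5, -8.7, 104.5]
ee_rot: [-0.057, -0.695, 0.714, 0.056]
force: [0.2, -0.6, -1.8]
grip_width: 0.587
t 30.1 tcp [463.5  -8.7 104.5] yaw -1.597 F [ 0.2 -0.6 -1.8] w 0.587 | turn 0 shift [ 0.0024  0.0097 -0.0952] j [-0.25  0.41  1.72 -0.04  1.16  1.37]
```

```bash

python3 -m inch '[[0,0,-0.03,0,0.04],[0,0,-0.035,0,0.04],[0,0,-0.035,0,0.04],[0,0,-0.035,0,0.04],[0,0,-0.025,0,0.04]]' 40
python3 -m inch '[[0.025,0,0,0,0.04],[0.03,0,0,0,0.04],[0.03,0,0,0,0.04],[0.03,0,0,0,0.04],[0.03,0,0,0,0.04]]' 40
python3 -m inch '[[0.03,0,0,0,0.04],[0.03,0,0,0,0.04],[0.03,0,0,0,0.04],[0.03,0,0,0,0.04],[0.02,0,0,0,0.04]]' 40
python3 - <<'E'
from h import *
goto(499.6,-339.7,250,-1.598)
E
```

```text
time_s: 30.52
eef_pos: [487.4, -8.3, 269.1]
ee_rot: [-0.058, -0.695, 0.714, 0.06]
force: [0.3, 0.8, -2.5]
grip_width: 0.584
time_s: 30.93
eef_pos: [486.4, -153.7, 281.7]
ee_rot: [-0.054, -0.699, 0.711, 0.052]
force: [-0.1, -0.4, -2.8]
grip_width: 0.591
time_s: 31.35
eef_pos: [482.1, -301.6, 286.6]
ee_rot: [-0.053, -0.699, 0.712, 0.05]
force: [0.5, -0.1, -1.7]
grip_width: 0.584
t 31.35 tcp [ 482.1 -301.6  286.6] yaw -1.589 F [ 0.5 -0.1 -1.7] w 0.584 | turn 0.009 shift [ 0.0373 -0.0237  0.0338] j [-0.72  0.46  1.16 -0.1   1.64  0.87]
```

```bash

python3 -m inch '[[0.02,-0.01,0,0.009,0.04],[0.017,-0.008,0,0,0.04],[0,-0.004,0,0,0.04],[0,0,0,0,0.04],[0,0,0,0,0.04]]' 40
python3 - <<'E'
from h import *
goto(499.6,-339.7,180,-1.6)
s,M=frame();g=s["eef_pos"]-M[:,2]*22;print(M[:,2].round(3))
w=capture("wrist");t=capture("top");cv2.imwrite("pics/w14.png",w);cv2.imwrite("pics/t14.png",t)
# caddy wood mask in wrist
hsv=cv2.cvtColor(w,cv2.COLOR_BGR2HSV);m=((hsv[...,0]<25)&(hsv[...,1]>60)&(hsv[...,2]>90)).astype(np.uint8)
n,l,st,ce=cv2.connectedComponentsWithStats(m)
for i in range(1,n):
    if st[i,4]>400: cn=max(cv2.findContours((l==i).astype(np.uint8),0,1)[0],key=cv2.contourArea);print(st[i].tolist(),cv2.approxPolyDP(cn,5,True)[:,0].tolist())
C=np.array([510,-340.5]);ex=np.array([.999,-.04]);ey=np.array([-.04,-.999])
for a,b in((-50,50.5),(50,50.5),(-50,-145),(50,-145)): p=C+ex*a+ey*b;print((a,b),proj("wrist",(*p,60)).round())
mm=((hsv[...,1]<45)&(hsv[...,2]>90)).astype(np.uint8)
for r in range(120,340,15):
    x=np.where(mm[r,190:330])[0]+190;print(r,x.min() if len(x) else 0,x.max() if len(x) else 0,end=" | ")
E
```

```text
time_s: 31.77
eef_pos: [501.7, -344.8, 285.7]
ee_rot: [-0.054, -0.693, 0.717, 0.05]
force: [-0.3, -0.3, -3.3]
grip_width: 0.587
t 31.77 tcp [ 501.7 -344.8  285.7] yaw -1.605 F [-0.3 -0.3 -3.3] w 0.587 | turn -0.005 shift [-0.0058 -0.0132  0.1048] j [-0.75  0.55  1.01 -0.1   1.68  0.85]
[-0.146 -0.003 -0.989]
[124, 77, 179, 76, 6353] [[124, 82], [132, 150], [143, 123], [173, 105], [196, 114], [200, 126], [193, 140], [211, 136], [218, 152], [228, 138], [297, 145], [301, 97], [297, 143], [292, 140], [302, 88], [296, 84], [148, 77]]
[0, 105, 83, 115, 7903] [[0, 105], [0, 216], [76, 219], [81, 205], [76, 211], [75, 176], [70, 182], [61, 108]]
[154, 142, 61, 29, 830] [[212, 144], [192, 142], [174, 162], [154, 168], [211, 170], [154, 167], [212, 166]]
(-50, 50.5) [294. 172.]
(50, 50.5) [299.  86.]
(-50, -145) [133. 172.]
(50, -145) [119.  85.]
120 190 296 | 135 190 295 | 150 214 298 | 165 214 304 | 180 208 310 | 195 202 317 | 210 196 323 | 225 190 329 | 240 190 329 | 255 190 329 | 270 190 329 | 285 190 329 | 300 190 326 | 315 193 322 | 330 197 318 |
```

The caddy's far rim corners in the wrist view are at (124,82) and (302,88); predicted were (119,85) and (299,86). So the bay is about 4 mm further -y, near (510,-344). I descend.

```bash

python3 -m inch '[[-0.003,-0.004,0.025,0,0.04],[0,-0.004,0.03,0,0.04],[0,-0.004,0.03,0,0.04],[0,-0.002,0.02,0,0.04],[0,0,0,0,0.04]]' 40
python3 - <<'E'
from h import *
goto(500,-342,100,-1.605)
E
```

```text
time_s: 32.28
eef_pos: [501.0, -338.4, 180.7]
ee_rot: [-0.053, -0.695, 0.716, 0.046]
force: [0.0, 0.9, -3.2]
grip_width: 0.583
t 32.28 tcp [ 501.  -338.4  180.7] yaw -1.6 F [ 0.   0.9 -3.2] w 0.583 | turn 0.005 shift [ 0.0026 -0.0104  0.0801] j [-0.74  0.59  1.21 -0.1   1.43  0.88]
```

```bash

python3 -m inch '[[0.003,-0.003,0.02,0.005,0.04],[0,-0.003,0.02,0,0.04],[0,-0.002,0.015,0,0.04],[0,0,0,0,0.04],[0,0,0,0,0.04]]' 40
python3 - <<'E'
from h import *
goto(500,-342,100,-1.605)
E
```

```text
time_s: 32.7
eef_pos: [502.9, -340.8, 130.9]
ee_rot: [-0.053, -0.694, 0.717, 0.042]
force: [-0.0, -0.3, -1.7]
grip_width: 0.585
t 32.7 tcp [ 502.9 -340.8  130.9] yaw -1.602 F [-0.  -0.3 -1.7] w 0.585 | turn 0.003 shift [ 0.0008 -0.0013  0.0311] j [-0.74  0.64  1.27 -0.1   1.32  0.89]
```

```bash

python3 -m inch '[[0.001,0,0.01,0,0.04],[0,0,0.01,0,0.04],[0,0,0.008,0,0.04],[0,0,0,0,0.04],[0,0,0,0,0.04]]' 40
python3 -m inch '[[0,-0.001,0.006,0,0.04],[0,-0.001,0.006,0,0.04],[0,0,0.003,0,0.04],[0,0,0,0,0.04],[0,0,0,0,0.04]]' 40
python3 - <<'E'
from h import *
goto(500,-342,78,-1.605)
E
```

```text
time_s: 33.12
eef_pos: [500.3, -343.0, 105.9]
ee_rot: [-0.053, -0.694, 0.717, 0.039]
force: [0.5, 0.2, -2.4]
grip_width: 0.588
time_s: 33.53
eef_pos: [500.5, -343.6, 89.5]
ee_rot: [-0.053, -0.694, 0.717, 0.039]
force: [0.6, -0.9, -3.3]
grip_width: 0.583
t 33.53 tcp [ 500.5 -343.6   89.5] yaw -1.601 F [ 0.6 -0.9 -3.3] w 0.583 | turn 0.004 shift [-0.0018 -0.0009  0.0115] j [-0.75  0.68  1.32 -0.11  1.23  0.89]
```

```bash

python3 -m inch '[[-0.001,0,0.003,0,0.04],[0,0,0.003,0,0.04],[0,0,0.002,0,0.04],[0,0,0,0,0.04],[0,0,0,0,0.04]]' 30
python3 -m inch '[[0,0,0.002,0,0.04],[0,0,0.001,0,0.04],[0,0,0,0,0.04],[0,0,0,0,0.04],[0,0,0,0,0.04]]' 25
```

```text
time_s: 33.95
eef_pos: [499.5, -342.7, 81.1]
ee_rot: [-0.053, -0.694, 0.717, 0.038]
force: [0.3, -0.8, -3.0]
grip_width: 0.586
time_s: 34.37
eef_pos: [499.4, -343.0, 78.9]
ee_rot: [-0.053, -0.694, 0.717, 0.038]
force: [-0.5, 1.1, -1.6]
grip_width: 0.583
```

```bash

python3 -m inch '[[0,0,0.002,0,0.04],[0,0,0.001,0,0.04],[0,0,0,0,0.04],[0,0,0,0,0.04],[0,0,0,0,0.04]]' 25
python3 -m inch '[[0,0,0.002,0,0.04],[0,0,0,0,0.04],[0,0,0,0,0.04],[0,0,0,0,0.04],[0,0,0,0,0.04]]' 25
```

```text
time_s: 34.78
eef_pos: [499.8, -343.0, 79.0]
ee_rot: [-0.053, -0.694, 0.717, 0.036]
force: [-0.4, 0.8, -1.2]
grip_width: 0.587
time_s: 35.2
eef_pos: [500.3, -343.4, 78.9]
ee_rot: [-0.052, -0.694, 0.717, 0.035]
force: [0.4, 1.5, 2.0]
grip_width: 0.585
```

It is on the floor (z stopped at 78.9 against 77.8 expected). I release and retreat upward.

```bash

python3 -m inch '[[0,0,0,0,0.052],[0,0,0,0,0.06],[0,0,0,0,0.075],[0,0,0,0,0.085],[0,0,0,0,0.085]]' 20
python3 -m inch '[[0,0,0,0,0.085],[0,0,-0.01,0,0.085],[0,0,-0.025,0,0.085],[0,0,-0.03,0,0.085],[0,0,-0.03,0,0.085]]' 20
python3 -m inch '[[0,0,-0.03,0,0.085],[0,0,-0.03,0,0.085],[0,0.005,-0.02,0,0.085],[0,0,0,0,0.085],[0,0,0,0,0.085]]' 20
python3 - <<'E'
from h import *
goto(500,-343,200)
w=capture("wrist");cv2.imwrite("pics/w15.png",w);hsv=cv2.cvtColor(w,cv2.COLOR_BGR2HSV)
m=((hsv[...,1]<45)&(hsv[...,2]>90)).astype(np.uint8);n,l,st,ce=cv2.connectedComponentsWithStats(m)
for i in range(1,n):
    if st[i,4]>1000: cn=max(cv2.findContours((l==i).astype(np.uint8),0,1)[0],key=cv2.contourArea);print(st[i].tolist(),ce[i].round(),cv2.approxPolyDP(cn,3,True)[:,0].tolist())
print("pred tin (510,-344): top corners",[proj("wrist",(510+a,-344+b,126)).round().tolist() for a,b in((25,25),(25,-25),(-25,-25),(-25,25))],"cap",[proj("wrist",(510+a,-344,146)).round().tolist() for a in(19,-19)], "base+x",proj("wrist",(535,-344,6)).round())
for nm in("scene","top"):
    im=capture(nm);cv2.imwrite(f"pics/{nm}15.png",im)
    o=cv2.imread(f"pics/{nm}0.png");print(nm,"pred axis base/top/cap",[proj(nm,(510,-344,z)).round().tolist() for z in(6,126,146)])
    for k,(lo,hi) in dict(green=((45,80,40),(90,255,255))).items():
        for i in(o,im):
            g=cv2.inRange(cv2.cvtColor(i,cv2.COLOR_BGR2HSV),lo,hi);x=cv2.moments(g[100:230,150:400] if nm=="scene" else g[150:220,310:420],True);print(k,round(x["m10"]/max(x["m00"],1),1),round(x["m01"]/max(x["m00"],1),1),x["m00"])
    d=cv2.absdiff(o,im).max(2)>40
    hsv=cv2.cvtColor(im,cv2.COLOR_BGR2HSV);m=((hsv[...,1]<50)&(hsv[...,2]>80)).astype(np.uint8);n,l,st,ce=cv2.connectedComponentsWithStats(m)
    for i in range(1,n):
        p=proj(nm,(510,-344,100))
        if st[i,4]>50 and np.hypot(*(ce[i]-p))<45: cn=max(cv2.findContours((l==i).astype(np.uint8),0,1)[0],key=cv2.contourArea);print(st[i].tolist(),cv2.approxPolyDP(cn,2,True)[:,0].tolist())
E
```

```text
time_s: 35.62
eef_pos: [500.4, -344.0, 78.7]
ee_rot: [-0.053, -0.694, 0.717, 0.035]
force: [0.3, 0.3, -0.2]
grip_width: 0.996
time_s: 36.03
eef_pos: [510.1, -339.9, 171.4]
ee_rot: [-0.053, -0.694, 0.717, 0.041]
force: [-0.5, -0.6, 0.6]
grip_width: 0.996
time_s: 36.45
eef_pos: [517.6, -338.3, 266.3]
ee_rot: [-0.052, -0.694, 0.717, 0.034]
force: [0.2, -0.1, -0.6]
grip_width: 0.993
t 36.45 tcp [ 517.6 -338.3  266.3] yaw -1.601 F [ 0.2 -0.1 -0.6] w 0.993 | turn 0 shift [0.0034 0.0092 0.0681] j [-0.73  0.57  1.04 -0.1   1.61  0.88]
[452, 0, 60, 151, 6416] [489.  64.] [[452, 0], [461, 48], [470, 53], [468, 65], [475, 86], [469, 86], [473, 110], [478, 109], [483, 149], [490, 150], [511, 141], [511, 0]]
[235, 120, 57, 76, 3633] [262. 158.] [[242, 120], [236, 189], [260, 195], [285, 192], [291, 145], [280, 124]]
[150, 272, 67, 65, 2663] [184. 306.] [[166, 272], [165, 283], [150, 313], [191, 336], [197, 335], [200, 327], [212, 321], [216, 297]]
pred tin (510,-344): top corners [[231.0, 147.0], [287.0, 145.0], [286.0, 196.0], [234.0, 198.0]] cap [[260.0, 158.0], [261.0, 200.0]] base+x [256. 123
[... 171 characters left out ...]
], [167, 116], [172, 135], [177, 140], [186, 137], [189, 131], [186, 114], [178, 104]]
[188, 141, 16, 15, 141] [[202, 141], [197, 145], [188, 143], [192, 155], [203, 150]]
top pred axis base/top/cap [[380.0, 190.0], [395.0, 186.0], [398.0, 186.0]]
green 36.0 38.0 229.0
green 36.0 37.9 233.0
[296, 91, 216, 243, 21265] [[511, 99], [484, 110], [474, 103], [468, 94], [461, 91], [436, 123], [421, 137], [419, 136], [390, 169], [386, 166], [387, 173], [373, 179], [372, 196], [377, 198], [320, 264], [316, 262], [314, 266], [310, 259], [303, 256], [296, 268], [300, 272], [305, 272], [307, 279], [319, 285], [373, 333], [415, 277], [440, 238], [450, 238], [463, 229], [497, 191], [500, 196], [511, 194]]
```

```bash
python3 -c "
from rig import *
print(telemetry.sense()['force'],telemetry.sense()['time_s']);print(finish_job())"
```

```text
[-0.62988887 -0.26927176 -0.05768932] 36.6
the job is handed in; nothing more can be done
None
```

I handed the job in at 36.6 s. The shaker stands upright in the caddy's empty bay, let go, with its cap fully home. No verdict was reported.

**What I did:** I stood the farthest of the three look-alike shakers on the board, released it and pressed the cap home. I then lifted it with a full grip and set it down in the bay.

**Last checks, from masks and rays (I had used all 12 picture views):**

| Check | Result |
|---|---|
| Position in the bay | axis about 4 mm from the bay centre along both axes |
| Upright | base edge at rows 120–124 (expected 123), top edge at row 145 (expected 145) |
| On the bay floor | tool stopped at 78.9 mm on set-down, against about 78 mm expected |
| Cap home | first contact near 171.5 mm, stop near 161.5 mm; in the scene view its top dropped 3 px (2.9 expected) |
| Oil bottle | not shifted, to within 0.1 px |
| Robot clear | force near zero, tool well above the shaker |

**What went wrong or disagreed:**
- **First uprighting failed:** the full-pad grip would not let the tin pivot. Pushing its base on the caddy wall tilted the tool by about 9°, and that tilt stayed for the rest of the run.
- **High readings:** tool force reached about 44 N in that push. It reached about 58 N, the highest I read, while I pressed the tin back down on the worktop.
- **How it was fixed:** I regripped only a corner at the cap end so the tin could pivot, and turned it upright about its base edge on the board. The pads slipped about 30 mm along the tin on the way.
- **Tight clearance:** the descent for the final grip overshot by about 11 mm, leaving only a few millimetres above the cap. No load showed.
- **Not remeasured:** the jar and the rolling pin. The arm never went near the jar, and it stayed well clear of the pin.

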